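# Clock a steering shaft between bench centres and check its dowel hole with the pin gauge

### The job

The steering shaft mounted between the bench centres has a drilled boss on its hub: turn the shaft on its axis until the hole in the boss points straight up, and leave it standing so. Then take the pin gauge (the round knurled handle with the collar) out of the wooden stand and drop its pin into the hole until the collar sits down on the boss; the gauge must slip in, never be forced. Leave it standing there and leave everything else where it is.

Things in the scene. Friction and masses are not known exactly. Their poses are not given: they have to be found in the camera images.
- centres: Bench centres, fixed: grey bed 100 x 500 mm, its top 40 mm above the bench; head- and tailstock at its ends, facing faces 340 mm apart, 155 mm high (clamp levers on top to 195 mm; a handwheel sticks out 50 mm at the -y end). Origin: centre of the bed's underside. y runs along the bed; the shaft's axis is parallel to y, straight above it, 125 mm above the bench.
- journal (a point): Middle of the shaft's smooth journal, on the axis: round, 30 mm in diameter, 130 mm long (65 mm either way): grip here. The shaft only turns, about its y axis; friction (0.12 N m) holds it at any angle, no spring, no stop in reach. z is the way the boss points: at the start 80 to 180 degrees from up, to either side, often more than one grasp can turn.
- hole (a point): Centre of the hole's mouth on the boss's face; z points out of the hole and must come straight up. Boss: 22 mm round stub on the dark hub (40 mm diameter, 50 mm long), 90 mm along +y from the journal's middle, its face 30 mm from the shaft's axis. Hole: round, 8 mm wide (10 mm at the very mouth), 34 mm deep, square to the axis.
- gauge_grip (a point): Middle of the pin gauge's handle: round, knurled, 14 mm diameter, 55 mm long; z up along it. The collar (18 mm wide, 5 mm thick) has its underside 32 mm below this point; under it the pin, 6 mm diameter, 28 mm long, last 4 mm tapered. 70 g. Starts upright in one of the stand's three holes, collar resting on the stand's top, 45 mm above the bench.
- gauge_shoulder (a point): Centre of the underside of the gauge's collar, where the pin begins; the gauge is home when this lies on the mouth of the hole.
- gauge: The pin gauge itself; its origin is the centre of the collar's underside, z axis up along the handle.
- shaft: The steering shaft itself, steel, 300 mm long; origin on its axis half-way between the centres, y along the axis, z the way the boss points.
- stand: Wooden tool stand, fixed to the bench, 50 x 150 mm, 45 mm high, with a row of three 11 mm holes 45 mm apart along its y axis. Origin: centre of its underside.
- punch_top (a point): Centre punch standing in the stand (bystander): eight-sided dark steel body, no collar, 56 mm above the stand. The point is 46 mm above the stand's top.
- tee_key_top (a point): T-handled key standing in the stand (bystander): thin steel stem under a cross bar 70 mm long and 10 mm thick, 51 mm above the stand's top. The point is on the stem in the middle of the bar, 46 mm above the stand's top.
- bearing_mid (a point): Ball bearing ring lying in the steel parts tray (bystander), 44 mm across, 14 mm high; its centre.
- socket_mid (a point): Dark socket standing in the parts tray (bystander), 28 mm across, 36 mm high; its centre.
- tray: Shallow steel parts tray, fixed to the bench, 80 x 150 mm, 30 mm high; origin at the centre of its underside. Stand and tray lie on the robot's left and right in front of the bench centres, either way round.
- wrench_mid (a point): Spanner lying on the bench (bystander), 190 mm long, 8 mm thick; its middle, x axis along it.
- hammer_mid (a point): Hammer lying on the bench to the left (bystander), 280 mm long; middle of its length on the handle's axis, x axis along the handle towards the head.
- oil_mid (a point): White oil bottle (bystander), 64 mm across, 170 mm high; its middle.
- spare_mid (a point): Spare intermediate shaft with a universal-joint yoke lying on the bench beyond the centres (bystander), 300 mm long; a point on its axis, x axis along it.

How it is judged:
On the way:
1. the shaft has been turned so that the hole in its boss points up, and it stands still (angle between hole's own z axis and vertical below 0.12 rad and angular speed of shaft below 0.05 rad/s), for 0.3 s.
At the end, for the whole second after the job is handed in: The hole in the boss points up to within 7 degrees (0.12 rad), the gauge's pin is in it with the collar down on the boss (centre of its underside within 4 mm of the hole's mouth, gauge and hole in line to 0.12 rad), released and at rest (all of step 1 and distance between gauge_shoulder and hole below 0.004 m and angle between the z axis of gauge and the z axis of shaft, either way round below 0.12 rad and linear speed of gauge below 0.02 m/s); the robot touches nothing.
It fails at once if another thing on the bench or in the stand is moved by more than 30 mm (distance of any of punch_top, tee_key_top, bearing_mid, socket_mid, wrench_mid, hammer_mid, oil_mid, spare_mid from where it was at the start of the episode above 0.03 m).
It fails at once if the gauge is forced: pressed against the shaft with more than 25 N (contact force between gauge and shaft above 25 N).
It also fails if it takes over 72 s, if anything falls off the work surface, if the arm or the gripper's body presses on something with over 40 N, if the wrist force passes 120 N, or if a joint passes its speed limit or range.

### The arm

A 6-joint arm with a two-finger parallel gripper is mounted at the origin on the work surface. World frame = base frame: x ahead of the robot, y to its left, z up, the work surface at z = 0. Lengths are in m, angles in rad, forces in N, time in s.
With the tool pointing down it reaches from about 0.225 to 0.875 m from the base axis. Payload 3.4 kg.
Tool frame: the origin (TCP) lies on the mounting face of the last link; the fingertips stand 173 mm ahead of it and the grasp point (between the pads) lies 155 mm ahead of it; x points along the fingers, y is the direction in which the jaws open and shut, and the axes are right-handed (so a half turn about x gives the same grasp; the last joint's range is limited). The gripper opens to 85 mm and grips with 20 to 120 N. Pads are 22 mm wide; open, the fingers measure 114 mm over their backs; the gripper's body (76 mm by 85 mm) begins 54 mm behind the grasp point. The pads swing forward as they close: fully open they stand 13 mm farther back than shut.
Start: joints at [1.059, 0.276, 1.505, -0, 1.361, -0.121], TCP at [0.219, 0.532, 0.405] pointing down, gripper open.
Joint ranges: [-2.89, 2.89], [-0.75, 2.08], [0.22, 2.7], [-1.18, 4.32], [0.11, 2.71], [-2.7, 2.7]. Speed limits (rad/s): [2.57, 2.57, 3.14, 3.14, 3.14, 3.14].

### API

Orientations are given as a unit quaternion [w, x, y, z].
In Python, from rig import manip gives the robot as it stands.
- The arm moves only by the tool arm_command, never from a script. Its argument "targets" is a list of rows, each an object with "dp": the shift along the tool's x, y, z in m, a list of three; "turn": the turn, a rotation vector about the tool's x, y, z in degrees, a list of three; "grip": the opening, from -1 (shut) to 1 (fully open). In form: [{"dp": [tx, ty, tz], "turn": [wx, wy, wz], "grip": grip}, ...]. A call has 1 to 8 rows; each row shifts and turns the commanded pose from where the row before left it, along the tool's axes as they then stand; what a row does not reach is not made up. A row lasts 1/10 s, in which the tool goes at most 50 mm and 8.59 degrees, less where a joint would pass 70% of its speed; a pose out of reach is approached as far as the arm can. A call with a gripper value outside its range is refused whole. The fingers move at their own pace and stop on an object; "grip_force" is the grip in N (left out, the last holds). Time passes only in rows, so rows that do not move let the fingers close. It gives the time, the measured TCP pose, the force and the opening at its end, in the units of the state.
- manip.get_state(): the state, without advancing time (a new reading comes with each control period).
- manip.get_image(name): name is "scene" or "top"; returns the picture (400x640x3 uint8, red, green, blue); there is no depth.
- manip.calibration(name): a dict with "fx", "fy", "cx", "cy" (pixels), "k1" (the pictures are not rectified: a ray, as slopes to the right and down, at radius r is drawn at 1 + k1 r^2 times it, then the intrinsics apply), "R" (3x3) and "t" (3): a world point X has camera coordinates R X + t. Camera axes: x right, y down, z forward; pixel columns grow to the right and rows downward; lengths in m; the calibration is good to about 2 mm. A picture is of the moment at which its call begins. calibration takes no time and is no camera call.
- manip.sign_off(): hands the job in, once; it reports no verdict.
The state is a dict: "clock": time; "qpos": joint angles; "qd": joint speeds; "effort": joint torques, N m; "position": TCP position; "ee_rot": TCP orientation; "contact_force": force on the tool from outside, world axes, zero at the start; "moment": the same for the moment, N m; "width": finger opening in m.
Only numpy, scipy, OpenCV 4.12 (cv2) and the standard library are available. Lean on these libraries where they do the work, as an engineer would, in place of code of your own. Each camera call takes 0.05 s, during which the arm holds its last target.

## Working session

There is one attempt and no reset: what is moved stays moved. The work goes in short steps, Python scripts to look and compute and a tool call to move; the robot and the scene stay as the last step left them, time stands still between calls to the robot, and variables do not carry over. Pictures are saved under pics/ and viewed, and the job is handed in when it is done.

Besides the shell and the picture viewer there is one more tool, called after "Call:" as a command line: name --argument value ..., lists and objects as JSON in quotes. arm_command: Moves the arm, as the interface text tells. Its arguments: {"type":"object","properties":{"targets":{"type":"array"},"grip_force":{"type":"number"}},"required":["targets"]}

```bash
ls; mkdir -p pics; python3 - <<'E'
from rig import manip
import cv2
for n in("scene","top"):
    c=manip.calibration(n); print(n,c)
    cv2.imwrite(f"pics/{n}0.png",manip.get_image(n)[:,:,::-1])
print(manip.get_state())
E
```

```text
pics
scene {'fx': 366.2677355818716, 'fy': 366.2677355818716, 'cx': 317.27709707144174, 'cy': 202.15158835376818, 'k1': -0.03502687873897241, 'R': array([[ 0.85746927,  0.51452972, -0.00236844],
       [ 0.34508114, -0.57848359, -0.73910469],
       [-0.38166143,  0.63294226, -0.67358641]]), 't': array([-0.49235059, -0.10811387,  1.27345783])}
top {'fx': 458.93868143597217, 'fy': 458.93868143597217, 'cx': 319.44015301942807, 'cy': 204.3929822050909, 'k1': -0.09301320831596292, 'R': array([[-2.31588911e-02, -9.99731780e-01,  1.83049288e-04],
       [-9.85261261e-01,  2.27926391e-02, -1.69530953e-01],
       [ 1.69481309e-01, -4.10650024e-03, -9.85524846e-01]]), 't': array([0.01306756, 0.59833942, 1.50873731])}
{'clock': 0.1, 'qpos': array([ 1.05899469e+00,  2.76591535e-01,  1.50602277e+00, -1.48846643e-05,
        1.36071329e+00, -1.20960120e-01]), 'qd': array([-0.00095118, -0.00241992, -0.00321689,  0.00229287, -0.00111989,
       -0.00204338]), 'effort': array([ 2.41819544e-04, -4.17697012e+01, -2.46405137e+01, -4.23161964e-04,
        5.73617508e-03, -2.86255056e-05]), 'position': array([0.21895364, 0.53148658, 0.4038854 ]), 'ee_rot': array([ 0.69346175,  0.13671982,  0.69383366, -0.13788892]), 'contact_force': array([-0.06663674, -0.43112478, -0.27345297]), 'moment': array([-0.0032927 , -0.02330872,  0.0213013 ]), 'width': 0.08501608478594334}
```

View pics/scene0.png

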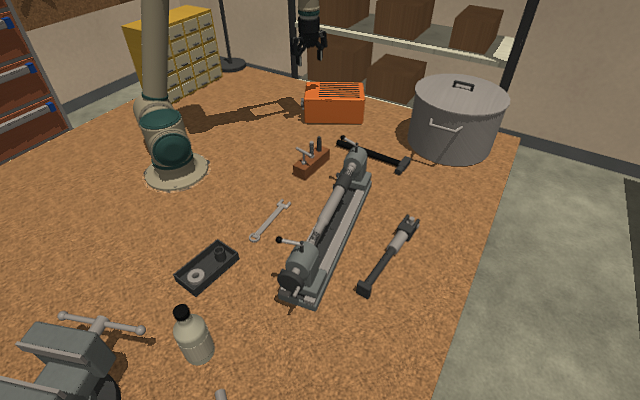

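View pics/top0.png

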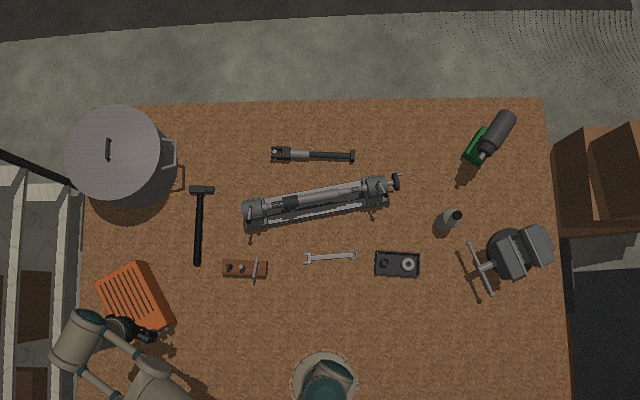

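The scene view shows the centres (280-370, 150-300), the stand (311,162) and the tray (207,267). The top view shows the centres (245-400, 180-230), the stand (245,268) and the spanner (330,257). I'll enlarge both.

```bash
python3 - <<'E'
import cv2
s=cv2.imread("pics/scene0.png");t=cv2.imread("pics/top0.png")
cv2.imwrite("pics/s_c.png",cv2.resize(s[130:310,260:400],None,fx=3.3,fy=3.3,interpolation=cv2.INTER_CUBIC))
cv2.imwrite("pics/t_c.png",cv2.resize(t[170:285,215:410],None,fx=4,fy=4,interpolation=cv2.INTER_CUBIC))
cv2.imwrite("pics/s_st.png",cv2.resize(s[125:190,280:380],None,fx=8,fy=8,interpolation=cv2.INTER_CUBIC))
E
```

```text
(no output)
```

View pics/s_c.png

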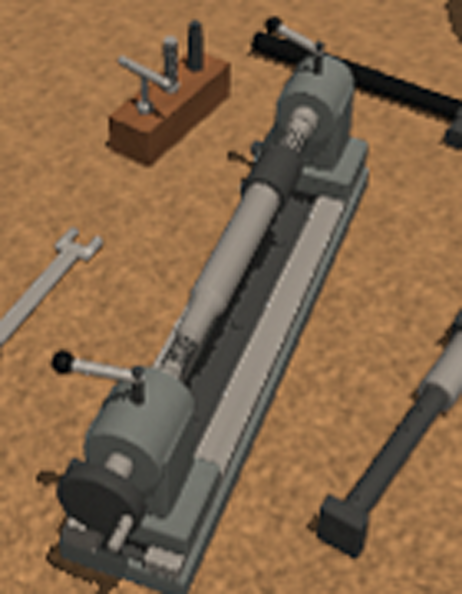

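View pics/t_c.png

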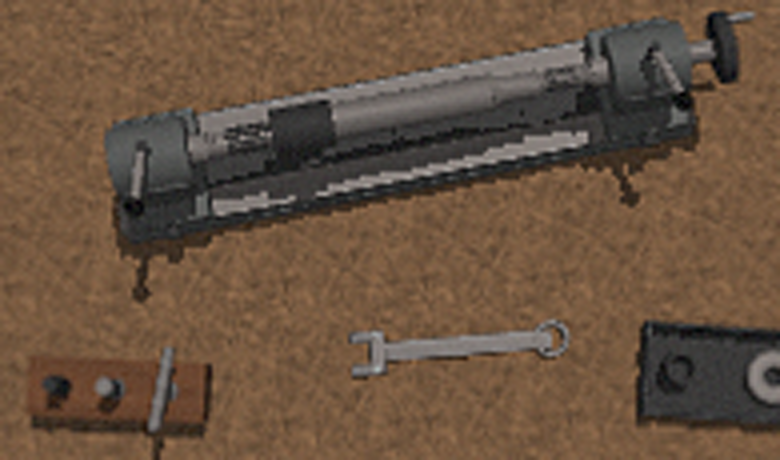

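View pics/s_st.png

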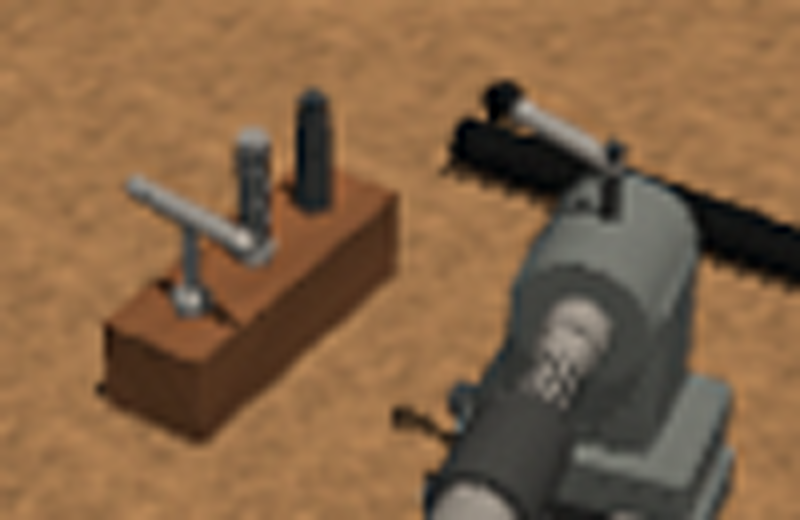

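```bash
cat > h.py <<'E'
import numpy as np, cv2
from rig import manip
C={n:manip.calibration(n) for n in("scene","top")}
def K(c): return np.array([[c['fx'],0,c['cx']],[0,c['fy'],c['cy']],[0,0,1]])
def ray(n,uv):
    c=C[n]; p=cv2.undistortPoints(np.array([[uv]],float),K(c),np.array([c['k1'],0,0,0,0.]))[0,0]
    d=c['R'].T@np.array([p[0],p[1],1]); return -c['R'].T@c['t'], d/np.linalg.norm(d)
def onz(n,uv,z):
    o,d=ray(n,uv); return o+d*(z-o[2])/d[2]
def proj(n,X):
    c=C[n]; return cv2.projectPoints(np.atleast_2d(np.asarray(X,float)),cv2.Rodrigues(c['R'])[0],c['t'],K(c),np.array([c['k1'],0,0,0,0.]))[0][:,0]
def tri(a,b):
    (o1,d1),(o2,d2)=ray("scene",a),ray("top",b)
    s=np.linalg.lstsq(np.c_[d1,-d2],o2-o1,rcond=None)[0]
    p,q=o1+d1*s[0],o2+d2*s[1]; return (p+q)/2,np.linalg.norm(p-q)
def crop(n,img,u0,v0,u1,v1,f,out):
    r=cv2.resize(img[v0:v1,u0:u1],None,fx=f,fy=f,interpolation=cv2.INTER_NEAREST)
    for u in range((u0+9)//10*10,u1,10):
        cv2.line(r,((u-u0)*f,0),((u-u0)*f,6),(0,0,255),1); cv2.putText(r,str(u),((u-u0)*f,18),0,.4,(0,255,255),1)
    for v in range((v0+9)//10*10,v1,10):
        cv2.line(r,(0,(v-v0)*f),(6,(v-v0)*f),(0,0,255),1); cv2.putText(r,str(v),(8,(v-v0)*f+4),0,.4,(0,255,255),1)
    cv2.imwrite(out,r)
E
python3 - <<'E'
from h import *
s=cv2.imread("pics/scene0.png");t=cv2.imread("pics/top0.png")
crop("top",t,235,170,315,240,10,"pics/t1.png")
crop("top",t,310,165,410,240,8,"pics/t2.png")
crop("scene",s,310,140,380,200,11,"pics/s1.png")
crop("top",t,215,250,275,290,13,"pics/t3.png")
E
```

```text
(no output)
```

View pics/t1.png

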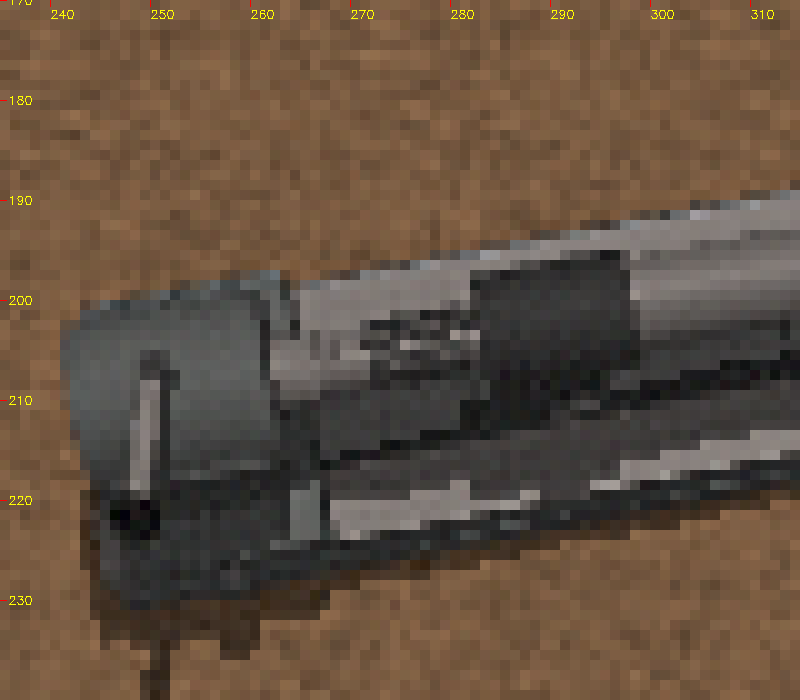

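View pics/t2.png

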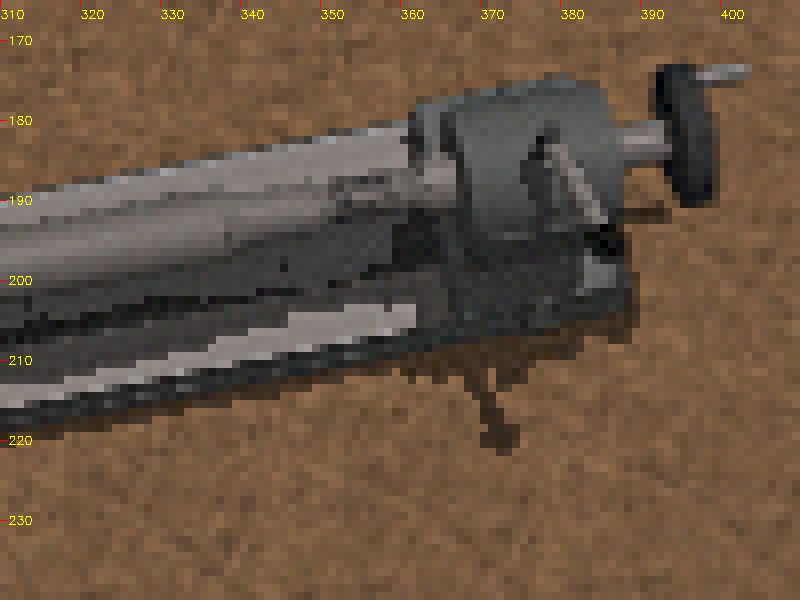

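View pics/s1.png

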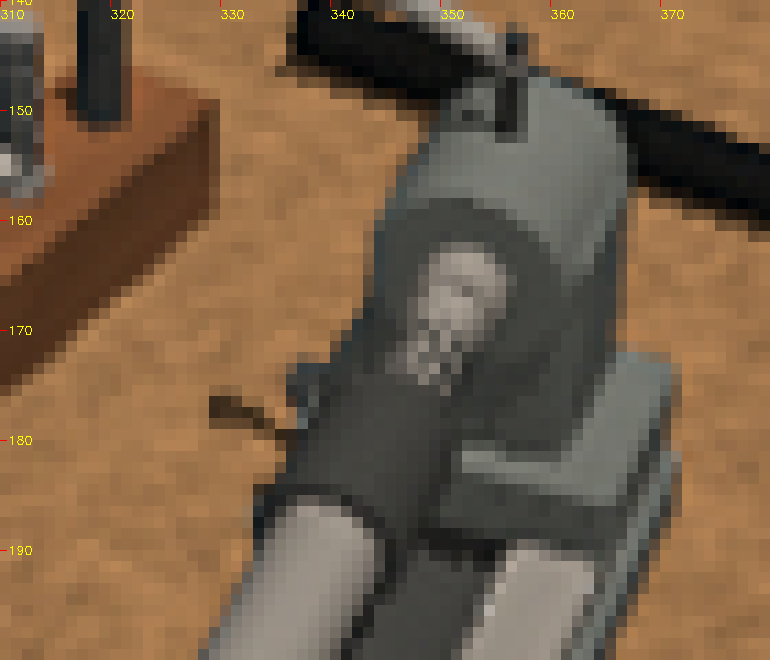

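View pics/t3.png

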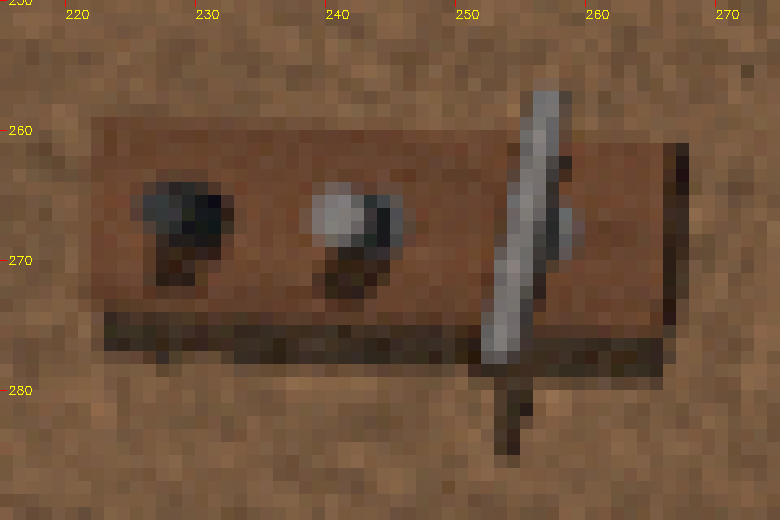

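```bash
python3 - <<'E'
from h import *
t=cv2.imread("pics/top0.png").astype(int); s=cv2.imread("pics/scene0.png").astype(int)
for u in (305,320,335,345): print("top u",u,[(v,*t[v,u]) for v in range(178 if u>330 else 184,226)])
for v in (200,215,230): print("sc v",v,[(u,*s[v,u]) for u in range(300,355)])
E
```

```text
top u 305 [(184, np.int64(70), np.int64(96), np.int64(126)), (185, np.int64(56), np.int64(79), np.int64(107)), (186, np.int64(61), np.int64(84), np.int64(113)), (187, np.int64(70), np.int64(95), np.int64(129)), (188, np.int64(71), np.int64(98), np.int64(132)), (189, np.int64(56), np.int64(86), np.int64(115)), (190, np.int64(74), np.int64(83), np.int64(95)), (191, np.int64(149), np.int64(144), np.int64(149)), (192, np.int64(122), np.int64(127), np.int64(133)), (193, np.int64(121), np.int64(123), np.int64(131)), (194, np.int64(82), np.int64(83), np.int64(90)), (195, np.int64(90), np.int64(94), np.int64(99)), (196, np.int64(102), np.int64(106), np.int64(112)), (197, np.int64(117), np.int64(121), np.int64(126)), (198, np.int64(116), np.int64(120), np.int64(127)), (199, np.int64(104), np.int64(106), np.int64(112)), (200, np.int64(89), np.int64(95), np.int64(98)), (201, np.int64(84), np.int64(85), np.int64(90)), (202, np.int64(72), np.int64(72), np.int64(74)), (203, np.int64(46), np.int64(46), np.int64(47)), (204, np.int64(61), np.int64(59), np.int64(61)), (205, np.int64(61), np.int64(63),
[... 15659 characters left out ...]
132), np.int64(143), np.int64(153)), (342, np.int64(133), np.int64(144), np.int64(153)), (343, np.int64(133), np.int64(145), np.int64(154)), (344, np.int64(134), np.int64(145), np.int64(154)), (345, np.int64(136), np.int64(147), np.int64(156)), (346, np.int64(125), np.int64(135), np.int64(143)), (347, np.int64(78), np.int64(83), np.int64(88)), (348, np.int64(105), np.int64(113), np.int64(111)), (349, np.int64(100), np.int64(107), np.int64(104)), (350, np.int64(65), np.int64(67), np.int64(63)), (351, np.int64(55), np.int64(69), np.int64(84)), (352, np.int64(73), np.int64(113), np.int64(156)), (353, np.int64(80), np.int64(124), np.int64(171)), (354, np.int64(78), np.int64(123), np.int64(167))]
```

```bash
python3 - <<'E'
from h import *
np.set_printoptions(precision=4,suppress=True)
for n in C: print(n,-C[n]['R'].T@C[n]['t'])
T=[onz("top",p,.125) for p in((305,198.4),(320,195.5),(335,193.0))]
S=[onz("scene",p,.125) for p in((333.6,200),(325.6,215))]
print(np.array(T),np.array(S))
F=[onz("top",p,.04) for p in((305,190.2),(320,187.2),(335,184.2),(345,182.3))]
G=[onz("top",p,0.0) for p in((305,220),(320,217.),(335,214.2),(345,212))]
G2=[onz("top",p,0.04) for p in((305,216.6),(320,213.6),(335,210.6),(345,208.6))]
for L in(T,S,F,G,G2):
    L=np.array(L); k,b=np.polyfit(L[:,1],L[:,0],1); print("x=%.4f*y+%.4f yaw %.2f x@.05 %.4f"%(k,b,-np.degrees(np.arctan(k)),k*.05+b))
# stocks' faces
print("hub",[onz("top",p,.125) for p in((281.8,203.5),(297.6,200.7))])
print("hub sc",[onz("scene",p,.125) for p in((345,173.5),(340,186.5))])
print("gauge top@.1045",onz("top",(240.8,266.6),.1045), "scene",onz("scene",(280+253/8,125+137/8),.1045))
print("gauge base scene",onz("scene",(280+257/8,125+250/8),.047))
print("punch",onz("top",(226.5,266.5),.101),"tee bar ends",onz("top",(256.7,257.5),.096),onz("top",(252.5,277.5),.096))
print("stand corners",[onz("top",p,.045) for p in((222.2,259.2),(267,261),(265.5,275.5),(222.5,273.7))])
print("spanner",onz("top",(305,258),.004),onz("top",(356,255),.004))
E
```

```text
scene [ 0.9455 -0.6152  0.7767]
top [0.3341 0.0056 1.5883]
[[ 0.6066  0.0459  0.125 ]
 [ 0.615  -0.003   0.125 ]
 [ 0.6222 -0.0519  0.125 ]] [[ 0.6091  0.0267  0.125 ]
 [ 0.6194 -0.0336  0.125 ]]
x=-0.1594*y+0.6141 yaw 9.06 x@.05 0.6061
x=-0.1700*y+0.6137 yaw 9.65 x@.05 0.6052
x=-0.1783*y+0.6597 yaw 10.11 x@.05 0.6507
x=-0.1761*y+0.5620 yaw 9.99 x@.05 0.5532
x=-0.1782*y+0.5681 yaw 10.11 x@.05 0.5592
hub [array([0.5915, 0.1213, 0.125 ]), array([0.5995, 0.07  , 0.125 ])]
hub sc [array([0.5818, 0.1436, 0.125 ]), array([0.5972, 0.0846, 0.125 ])]
gauge top@.1045 [0.392  0.2573 0.1045] scene [0.396  0.2609 0.1045]
gauge base scene [0.3965 0.2619 0.047 ]
punch [0.3933 0.3044 0.101 ] tee bar ends [0.4207 0.207  0.096 ] [0.3566 0.2208 0.096 ]
stand corners [array([0.4202, 0.3303, 0.045 ]), array([0.4112, 0.1793, 0.045 ]), array([0.3631, 0.1846, 0.045 ]), array([0.3718, 0.329 , 0.045 ])]
spanner [0.4207 0.053  0.004 ] [ 0.4269 -0.1227  0.004 ]
```

```bash
cat >> h.py <<'E'
YAW=np.radians(10.1); ex=np.array([np.cos(YAW),np.sin(YAW),0]); ey=np.array([-np.sin(YAW),np.cos(YAW),0]); ez=np.array([0,0,1.])
HUB=np.array([.5967,.0957,.125]); JM=HUB-.09*ey
E
python3 - <<'E'
from h import *
np.set_printoptions(precision=1,suppress=True)
s=cv2.imread("pics/scene0.png");t=cv2.imread("pics/top0.png")
for a in (90,120,150,180,-150,-120,-90):
    d=np.sin(np.radians(a))*ex+np.cos(np.radians(a))*ez
    print(a,proj("top",HUB+.03*d),proj("scene",HUB+.03*d))
f=10
def dr(n,img,u0,v0,u1,v1,out):
    r=cv2.resize(img[v0:v1,u0:u1],None,fx=f,fy=f,interpolation=cv2.INTER_CUBIC)
    r=np.clip(r.astype(float)*1.6,0,255).astype(np.uint8)
    # hub circles (no boss) outline
    for yy in(-.025,.025):
        P=[HUB+yy*ey+.02*(np.cos(a)*ez+np.sin(a)*ex) for a in np.linspace(0,2*np.pi,40)]
        q=((proj(n,P)-[u0,v0]+.5)*f).astype(int); cv2.polylines(r,[q],True,(0,255,0),1)
    cv2.imwrite(out,r)
dr("top",t,270,185,320,225,"pics/t4.png"); dr("scene",s,320,155,370,205,"pics/s4.png")
E
```

```text
90 [[288.  192.8]] [[352.  186.7]]
120 [[288.5 194.9]] [[350.3 190.5]]
150 [[289.3 198.7]] [[346.4 192.5]]
180 [[290.3 203.3]] [[341.3 192.4]]
-150 [[291.  207.5]] [[336.3 190.1]]
-120 [[291.5 210.2]] [[332.8 186.3]]
-90 [[291.4 210.7]] [[331.6 181.9]]
```

View pics/t4.png

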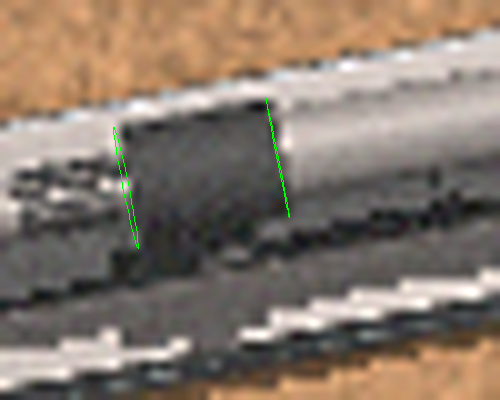

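View pics/s4.png

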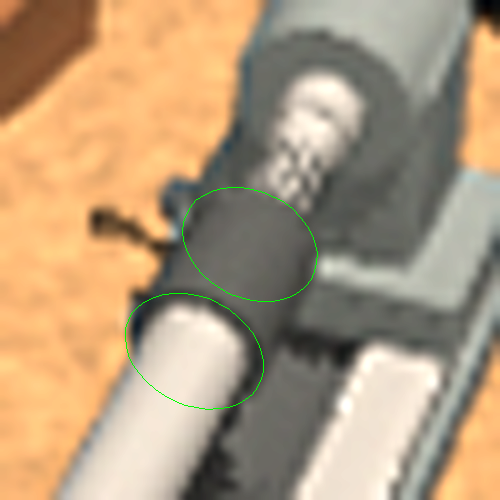

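```bash
cat >> h.py <<'E'
from scipy.spatial.transform import Rotation as Ro, Slerp
def rot(q): return Ro.from_quat([q[1],q[2],q[3],q[0]])
def toolR(xd,yd):
    xd=xd/np.linalg.norm(xd); yd=yd-xd*(xd@yd); yd/=np.linalg.norm(yd)
    return Ro.from_matrix(np.c_[xd,yd,np.cross(xd,yd)])
def plan(G,R,n,P0=None,R0=None,off=.155,prn=True):
    "rows to bring grasp point to G with tool orientation R, from the measured pose"
    st=manip.get_state(); P0=st['position'] if P0 is None else P0; R0=rot(st['ee_rot']) if R0 is None else R0
    P1=G-off*R.apply([1,0,0]); sl=Slerp([0,1],Ro.concatenate([R0,R])); p,r=P0,R0; rows=[]
    for i in range(1,n+1):
        f=i/n; pn=P0+(P1-P0)*f; rn=sl(f)
        dp=np.round(r.inv().apply(pn-p),4); tu=np.round((r.inv()*rn).as_rotvec(degrees=True),2)
        rows.append((dp.tolist(),tu.tolist())); p=p+r.apply(dp); r=r*Ro.from_rotvec(tu,degrees=True)
    if prn:
        for q in rows: print('{"dp":%s,"turn":%s,"grip":1},'%q)
    return p,r
def fwd(a): # tool dir leaning forward by a deg from down
    a=np.radians(a); return np.sin(a)*ex-np.cos(a)*ez
E
python3 - <<'E'
from h import *
np.set_printoptions(precision=3,suppress=True)
st=manip.get_state(); print(rot(st['ee_rot']).as_matrix())
xd=fwd(60)
for sgn in (1,-1):
    yd=sgn*(np.cos(np.radians(60))*ex+np.sin(np.radians(60))*ez)
    R=toolR(xd,yd); print(sgn,R.as_matrix(),(rot(st['ee_rot']).inv()*R).as_rotvec(degrees=True))
E
```

```text
[[-0.001  0.381  0.925]
 [-0.002  0.925 -0.381]
 [-1.    -0.002 -0.   ]]
1 [[ 0.853  0.492  0.175]
 [ 0.152  0.088 -0.985]
 [-0.5    0.866  0.   ]] [ 52.009 -29.98   54.79 ]
-1 [[ 0.853 -0.492 -0.175]
 [ 0.152 -0.088  0.985]
 [-0.5   -0.866  0.   ]] [-109.141  -63.146  -34.552]
```

```bash
python3 - <<'E'
from h import *
R=toolR(fwd(0),ex)
p,r=plan(np.array([.36,-.03,.30]),R,14); print(p)
print('--')
R2=toolR(fwd(65),np.cos(np.radians(65))*ex+np.sin(np.radians(65))*ez)
p,r=plan(JM-.10*fwd(65),R2,10,p,r); print(p,JM)
E
```

```text
{"dp":[-0.0036, -0.0332, 0.0246],"turn":[4.11, 0.0, 0.01],"grip":1},
{"dp":[-0.0036, -0.0315, 0.0269],"turn":[4.11, 0.01, 0.0],"grip":1},
{"dp":[-0.0036, -0.0293, 0.0291],"turn":[4.1, -0.0, 0.01],"grip":1},
{"dp":[-0.0036, -0.0273, 0.0311],"turn":[4.11, 0.0, 0.01],"grip":1},
{"dp":[-0.0036, -0.0249, 0.033],"turn":[4.11, 0.0, 0.0],"grip":1},
{"dp":[-0.0037, -0.0225, 0.0347],"turn":[4.11, 0.01, 0.01],"grip":1},
{"dp":[-0.0036, -0.02, 0.0362],"turn":[4.1, -0.0, 0.01],"grip":1},
{"dp":[-0.0036, -0.0173, 0.0376],"turn":[4.11, 0.0, 0.0],"grip":1},
{"dp":[-0.0037, -0.0146, 0.0387],"turn":[4.11, 0.01, 0.01],"grip":1},
{"dp":[-0.0036, -0.0117, 0.0396],"turn":[4.11, -0.0, 0.01],"grip":1},
{"dp":[-0.0036, -0.0089, 0.0404],"turn":[4.1, 0.0, 0.01],"grip":1},
{"dp":[-0.0037, -0.006, 0.0409],"turn":[4.11, 0.0, 0.0],"grip":1},
{"dp":[-0.0036, -0.0031, 0.0413],"turn":[4.11, 0.01, 0.01],"grip":1},
{"dp":[-0.0037, -0.0001, 0.0413],"turn":[4.11, -0.0, 0.01],"grip":1},
[ 0.35995059 -0.02999235  0.45502249]
--
{"dp":[0.0222, 0.0024, 0.0008],"turn":[-0.0, 0.0, 6.5],"grip":1},
{"dp":[0.0224, -0.0001, 0.0008],"turn":[-0.0, 0.0, 6.5],"grip":1},
{"dp":[0.0222, -0.0027, 0.0007],"turn":[-0.0, 0.0, 6.5],"grip":1},
{"dp":[0.0217, -0.0051, 0.0008],"turn":[-0.0, 0.0, 6.5],"grip":1},
{"dp":[0.021, -0.0076, 0.0008],"turn":[-0.0, 0.0, 6.5],"grip":1},
{"dp":[0.0201, -0.01, 0.0008],"turn":[-0.0, 0.0, 6.5],"grip":1},
{"dp":[0.0188, -0.0121, 0.0007],"turn":[-0.0, 0.0, 6.5],"grip":1},
{"dp":[0.0173, -0.0141, 0.0008],"turn":[-0.0, 0.0, 6.5],"grip":1},
{"dp":[0.0155, -0.0161, 0.0008],"turn":[-0.0, 0.0, 6.5],"grip":1},
{"dp":[0.0137, -0.0177, 0.0008],"turn":[-0.0, 0.0, 6.5],"grip":1},
[ 0.38495667 -0.03346045  0.2327418 ] [0.61248301 0.00709471 0.125     ]
```

Call:
arm_command --targets '[{"dp": [-0.0036, -0.033, 0.0246], "turn": [4.1, 0, 0], "grip": 1}, {"dp": [-0.0036, -0.0315, 0.027], "turn": [4.1, 0, 0], "grip": 1}, {"dp": [-0.0036, -0.0293, 0.029], "turn": [4.1, 0, 0], "grip": 1}, {"dp": [-0.0036, -0.0273, 0.031], "turn": [4.1, 0, 0], "grip": 1}, {"dp": [-0.0036, -0.025, 0.033], "turn": [4.1, 0, 0], "grip": 1}, {"dp": [-0.0037, -0.0225, 0.0347], "turn": [4.1, 0, 0], "grip": 1}, {"dp": [-0.0036, -0.02, 0.036], "turn": [4.1, 0, 0], "grip": 1}]'

```text
clock: 0.8
position: [0.2892, 0.2496, 0.4299]
ee_rot: [0.638, 0.306, 0.638, -0.306]
contact_force: [1.3, -0.2, -0.4]
width: 0.0855
```

Call:
arm_command --targets '[{"dp": [-0.0036, -0.0173, 0.0376], "turn": [4.1, 0, 0], "grip": 1}, {"dp": [-0.0036, -0.0146, 0.0387], "turn": [4.1, 0, 0], "grip": 1}, {"dp": [-0.0036, -0.0117, 0.0396], "turn": [4.1, 0, 0], "grip": 1}, {"dp": [-0.0036, -0.009, 0.0404], "turn": [4.1, 0, 0], "grip": 1}, {"dp": [-0.0036, -0.006, 0.041], "turn": [4.1, 0, 0], "grip": 1}, {"dp": [-0.0036, -0.003, 0.041], "turn": [4.1, 0, 0], "grip": 1}, {"dp": [-0.0036, 0, 0.041], "turn": [4.1, 0, 0], "grip": 1}]'

```text
clock: 1.5
position: [0.36, -0.0306, 0.4552]
ee_rot: [0.542, 0.455, 0.542, -0.454]
contact_force: [1.0, -0.8, 0.3]
width: 0.0851
```

Call:
arm_command --targets '[{"dp": [0.022, 0.0024, 0.0008], "turn": [0, 0, 6.5], "grip": 1}, {"dp": [0.022, 0, 0.0008], "turn": [0, 0, 6.5], "grip": 1}, {"dp": [0.022, -0.0027, 0.0008], "turn": [0, 0, 6.5], "grip": 1}, {"dp": [0.0217, -0.005, 0.0008], "turn": [0, 0, 6.5], "grip": 1}, {"dp": [0.021, -0.0076, 0.0008], "turn": [0, 0, 6.5], "grip": 1}, {"dp": [0, 0, 0], "turn": [0, 0, 0], "grip": 1}]'

```text
clock: 2.1
position: [0.3699, -0.0298, 0.341]
ee_rot: [0.644, 0.588, 0.397, -0.286]
contact_force: [-1.6, 0.3, -0.3]
width: 0.0854
```

```bash
python3 - <<'E'
from h import *
np.set_printoptions(precision=3,suppress=True)
st=manip.get_state(); print(st['clock'],st['qpos'],st['position'],rot(st['ee_rot']).as_matrix(),st['contact_force'])
R2=toolR(fwd(65),np.cos(np.radians(65))*ex+np.sin(np.radians(65))*ez)
plan(JM-.08*fwd(65),R2,6)
E
```

```text
2.1 [-0.434 -0.114  2.198  0.531  0.655 -0.968] [ 0.37  -0.03   0.341] [[ 0.522  0.835  0.175]
 [ 0.098  0.145 -0.985]
 [-0.847  0.531 -0.007]] [-1.567  0.314 -0.299]
{"dp":[0.0193, -0.0058, 0.0012],"turn":[-0.05, -0.04, 5.49],"grip":1},
{"dp":[0.0187, -0.0075, 0.0011],"turn":[-0.05, -0.04, 5.48],"grip":1},
{"dp":[0.0179, -0.0094, 0.0011],"turn":[-0.05, -0.04, 5.49],"grip":1},
{"dp":[0.0169, -0.011, 0.0011],"turn":[-0.05, -0.04, 5.48],"grip":1},
{"dp":[0.0158, -0.0126, 0.0011],"turn":[-0.05, -0.04, 5.49],"grip":1},
{"dp":[0.0145, -0.014, 0.0011],"turn":[-0.05, -0.04, 5.48],"grip":1},
```

```bash
python3 - <<'E'
from h import *
a=np.radians(30);R2=toolR(fwd(30),np.cos(a)*ex+np.sin(a)*ez)
p,r=plan(JM-.06*fwd(30),R2,4);print(p)
plan(JM+.003*fwd(30),R2,2,p,r)
E
```

```text
{"dp":[0.0246, 0.0252, 0.0016],"turn":[-0.05, -0.08, -0.52],"grip":1},
{"dp":[0.0244, 0.0255, 0.0016],"turn":[-0.06, -0.08, -0.52],"grip":1},
{"dp":[0.0241, 0.0257, 0.0015],"turn":[-0.05, -0.07, -0.53],"grip":1},
{"dp":[0.024, 0.0259, 0.0016],"turn":[-0.06, -0.08, -0.52],"grip":1},
[ 0.50666831 -0.01175064  0.31116497]
{"dp":[0.0315, -0.0, 0.0],"turn":[0.0, -0.0, 0.0],"grip":1},
{"dp":[0.0315, -0.0, 0.0],"turn":[0.0, -0.0, 0.0],"grip":1},
```

Call:
arm_command --targets '[{"dp": [0.0246, 0.025, 0.0016], "turn": [-0.05, -0.08, -0.5], "grip": 1}, {"dp": [0.0244, 0.0255, 0.0016], "turn": [-0.05, -0.08, -0.5], "grip": 1}, {"dp": [0.024, 0.0257, 0.0016], "turn": [-0.05, -0.08, -0.5], "grip": 1}, {"dp": [0.024, 0.026, 0.0016], "turn": [-0.05, -0.08, -0.5], "grip": 1}, {"dp": [0, 0, 0], "turn": [0, 0, 0], "grip": 1}]'

```text
clock: 2.6
position: [0.5146, -0.0125, 0.3171]
ee_rot: [0.646, 0.578, 0.402, -0.295]
contact_force: [-0.5, 0.2, 0.7]
width: 0.0852
```

```bash
python3 - <<'E'
from h import *
np.set_printoptions(precision=3,suppress=True)
st=manip.get_state(); print(st['qpos'],st['position'],st['contact_force'])
a=np.radians(30);R2=toolR(fwd(30),np.cos(a)*ex+np.sin(a)*ez)
plan(JM+.003*fwd(30),R2,2)
i=manip.get_image("scene"); cv2.imwrite("pics/s5.png",cv2.resize(i[100:300,230:430,::-1],None,fx=3,fy=3))
E
```

```text
[-0.234  0.147  1.994  0.398  0.537 -0.711] [ 0.515 -0.013  0.317] [-0.468  0.182  0.703]
{"dp":[0.032, -0.0051, -0.0013],"turn":[0.2, 0.16, -0.29],"grip":1},
{"dp":[0.0321, -0.005, -0.0012],"turn":[0.2, 0.15, -0.29],"grip":1},
```

View pics/s5.png

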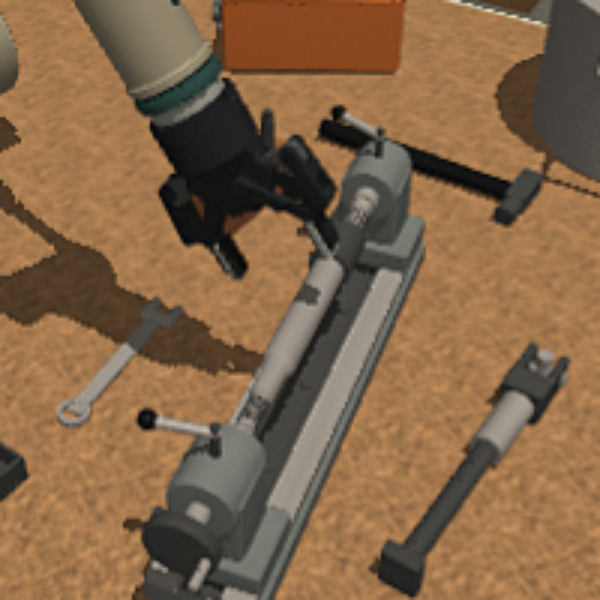

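The gripper is behind and above the journal (310,250 in the crop), with the jaws straddling the shaft direction. I'll advance and grip.

Call:
arm_command --targets '[{"dp": [0.032, -0.005, -0.0013], "turn": [0.2, 0.15, -0.3], "grip": 1}, {"dp": [0.032, -0.005, -0.0013], "turn": [0.2, 0.15, -0.3], "grip": 1}, {"dp": [0, 0, 0], "turn": [0, 0, 0], "grip": 1}, {"dp": [0, 0, 0], "turn": [0, 0, 0], "grip": 1}]'

```text
clock: 3.05
position: [0.5324, -0.006, 0.2565]
ee_rot: [0.64, 0.579, 0.407, -0.299]
contact_force: [0.3, -0.3, 0.8]
width: 0.0851
```

```bash
python3 - <<'E'
from h import *
np.set_printoptions(precision=4,suppress=True)
st=manip.get_state(); R=rot(st['ee_rot']); print(st['qpos'],st['position'],st['contact_force'],R.as_matrix(), 'grasp pt err in tool:',R.inv().apply(JM-st['position'])-[.155,0,0])
E
```

```text
[-0.2109  0.2541  2.0403  0.501   0.4046 -0.8045] [ 0.5324 -0.006   0.2565] [ 0.3154 -0.3221  0.7988] [[ 0.4897  0.8543  0.1743]
 [ 0.0885  0.1502 -0.9847]
 [-0.8674  0.4977 -0.0021]] grasp pt err in tool: [-0.0006  0.005   0.0013]
```

Call:
arm_command --targets '[{"dp": [0.003, 0.005, 0.001], "turn": [0, 0, 0], "grip": 1}, {"dp": [0, 0, 0], "turn": [0, 0, 0], "grip": 0}, {"dp": [0, 0, 0], "turn": [0, 0, 0], "grip": -0.5}, {"dp": [0, 0, 0], "turn": [0, 0, 0], "grip": -1}, {"dp": [0, 0, 0], "turn": [0, 0, 0], "grip": -1}, {"dp": [0, 0, 0], "turn": [0, 0, 0], "grip": -1}]' --grip_force 25

```text
clock: 3.65
position: [0.5379, -0.0062, 0.256]
ee_rot: [0.64, 0.579, 0.407, -0.299]
contact_force: [-4.2, -1.0, 4.4]
width: 0.0296
```

```bash
python3 - <<'E'
from h import *
np.set_printoptions(precision=4,suppress=True)
st=manip.get_state(); R=rot(st['ee_rot']); print(st['width'],st['qpos'],'F tool',R.inv().apply(st['contact_force']),'M',R.inv().apply(st['moment']),'grasp pt err in tool:',R.inv().apply(JM-st['position'])-[.155,0,0])
E
```

```text
0.029555234954665534 [-0.2084  0.2617  2.0299  0.495   0.4055 -0.7969] F tool [-6.0092 -1.5476  0.2456] M [-0.1197 -0.1743 -0.6425] grasp pt err in tool: [-0.0036  0.0005  0.0001]
```

Call:
arm_command --targets '[{"dp": [0, 0, 0], "turn": [0, 0, 0], "grip": -1}, {"dp": [0.0008, 0.0158, 0], "turn": [0, 0, -6], "grip": -1}, {"dp": [0.0008, 0.0158, 0], "turn": [0, 0, -6], "grip": -1}, {"dp": [0.0008, 0.0158, 0], "turn": [0, 0, -6], "grip": -1}, {"dp": [0.0008, 0.0158, 0], "turn": [0, 0, -6], "grip": -1}, {"dp": [0, 0, 0], "turn": [0, 0, 0], "grip": -1}]' --grip_force 45

```text
clock: 4.25
position: [0.5975, 0.0039, 0.2754]
ee_rot: [0.564, 0.48, 0.52, -0.427]
contact_force: [-5.4, -4.1, 7.5]
width: 0.0287
```

```bash
cat > st.py <<'E'
from h import *
np.set_printoptions(precision=4,suppress=True)
st=manip.get_state(); R=rot(st['ee_rot']); x=R.apply([1,0,0])
print(st['clock'],'w',st['width'],'q',st['qpos'],'\nalpha',np.degrees(np.arctan2(x@ex,-x[2])),'F tool',R.inv().apply(st['contact_force']),'M',R.inv().apply(st['moment']),'JM rel grasp:',R.inv().apply(JM-st['position'])-[.155,0,0], 'shaft axis in tool',R.inv().apply(ey))
E
python3 st.py
```

```text
4.25 w 0.0286894608871124 q [-0.1193  0.3822  1.6905  0.0353  0.9758 -0.3145] 
alpha 5.608222366369375 F tool [-8.0589 -5.2832  3.0652] M [ 0.1771 -0.4273 -1.0429] JM rel grasp: [-0.0039  0.0006 -0.0004] shaft axis in tool [ 0.0008  0.0004 -1.    ]
```

Call:
arm_command --targets '[{"dp": [0.0008, 0.0158, 0], "turn": [0, 0, -6], "grip": -1}, {"dp": [0.0008, 0.0158, 0], "turn": [0, 0, -6], "grip": -1}, {"dp": [0.0008, 0.0158, 0], "turn": [0, 0, -6], "grip": -1}, {"dp": [0.0008, 0.0158, 0], "turn": [0, 0, -6], "grip": -1}, {"dp": [0.0008, 0.0158, 0], "turn": [0, 0, -6], "grip": -1}, {"dp": [0.0008, 0.0158, 0], "turn": [0, 0, -6], "grip": -1}, {"dp": [0, 0, 0], "turn": [0, 0, 0], "grip": -1}]'

```text
clock: 4.95
position: [0.6874, 0.0198, 0.2544]
ee_rot: [0.402, 0.295, 0.643, -0.581]
contact_force: [-5.4, -3.2, 2.9]
width: 0.0285
```

```bash
python3 st.py
```

```text
4.95 w 0.02848637688522854 q [-0.0419  0.6994  1.2177 -0.1108  1.7475 -0.2078] 
alpha -30.610189819952193 F tool [ 0.5061 -6.5422  2.2295] M [ 0.1069 -0.2886 -0.8407] JM rel grasp: [-0.0049  0.0005 -0.0004] shaft axis in tool [ 0.0014 -0.0003 -1.    ]
```

Call:
arm_command --targets '[{"dp": [0.0008, 0.0158, 0], "turn": [0, 0, -6], "grip": -1}, {"dp": [0.0008, 0.0158, 0], "turn": [0, 0, -6], "grip": -1}, {"dp": [0.0008, 0.0158, 0], "turn": [0, 0, -6], "grip": -1}, {"dp": [0.0008, 0.0158, 0], "turn": [0, 0, -6], "grip": -1}, {"dp": [0.0008, 0.0158, 0], "turn": [0, 0, -6], "grip": -1}, {"dp": [0, 0, 0], "turn": [0, 0, 0], "grip": -1}]'

```text
clock: 5.55
position: [0.7411, 0.0293, 0.198]
ee_rot: [0.236, 0.117, 0.698, -0.666]
contact_force: [-13.5, -5.3, 0.8]
width: 0.0286
```

```bash
python3 st.py; python3 - <<'E'
from h import *
for n,b in(("scene",(300,140,400,220)),("top",(255,175,335,235))):
    i=manip.get_image(n)[:,:,::-1]; crop(n,np.clip(i*1.5,0,255).astype(np.uint8),*b,8,f"pics/{n}6.png")
E
```

```text
5.55 w 0.028600753099282266 q [-0.0124  0.9875  0.9113 -0.2161  2.2871 -0.2354] 
alpha -60.925539207401094 F tool [12.0493 -7.6248  2.9061] M [-0.0415 -0.4627 -0.8556] JM rel grasp: [-0.0055  0.0004 -0.0004] shaft axis in tool [ 0.0023 -0.0003 -1.    ]
```

View pics/scene6.png

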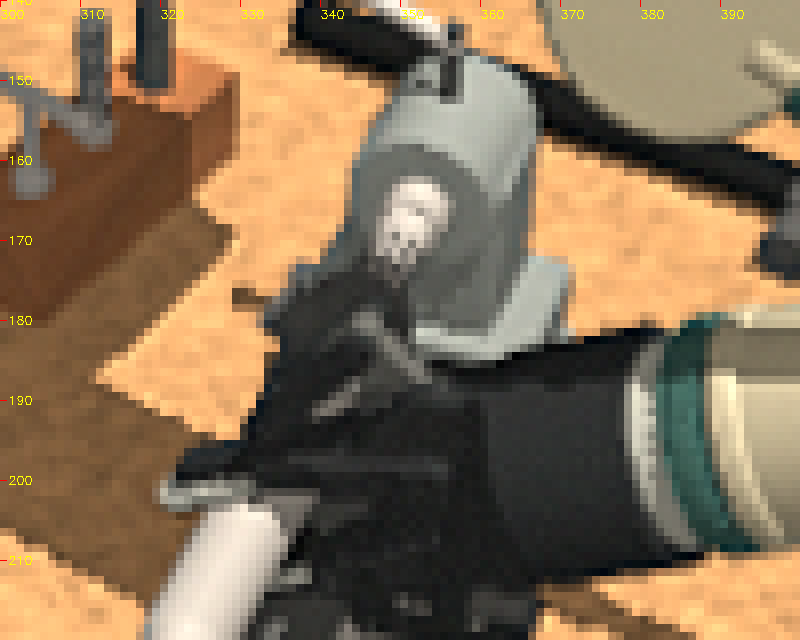

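View pics/top6.png

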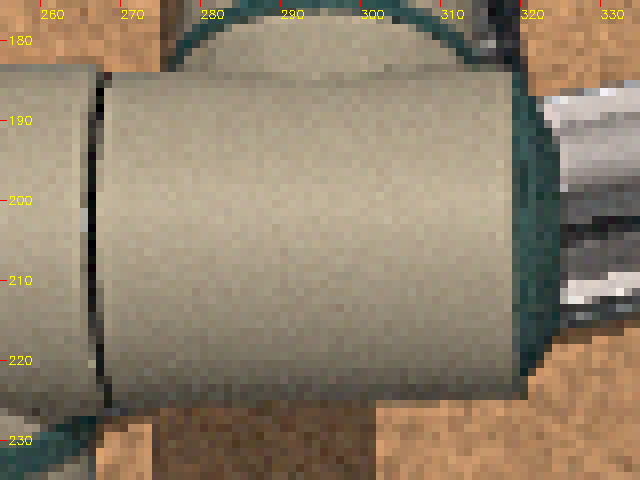

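Call:
arm_command --targets '[{"dp": [0, 0, 0], "turn": [0, 0, 0], "grip": 0}, {"dp": [0, 0, 0], "turn": [0, 0, 0], "grip": 1}, {"dp": [0, 0, 0], "turn": [0, 0, 0], "grip": 1}, {"dp": [0, 0, 0], "turn": [0, 0, 0], "grip": 1}, {"dp": [-0.02, 0, 0], "turn": [0, 0, 0], "grip": 1}, {"dp": [-0.04, 0, 0], "turn": [0, 0, 0], "grip": 1}, {"dp": [0, 0, 0], "turn": [0, 0, 0], "grip": 1}]'

```text
clock: 6.35
position: [0.7954, 0.0398, 0.2333]
ee_rot: [0.245, 0.126, 0.696, -0.663]
contact_force: [0.0, -0.0, 0.5]
width: 0.0854
```

```bash
python3 st.py; python3 - <<'E'
from h import *
R2=toolR(fwd(0),ex)
plan(JM+[-.10,-.18,.20],R2,10)
E
```

```text
6.35 w 0.08536833826718483 q [-0.0009  1.0563  0.6487 -0.2403  2.4533 -0.278 ] 
alpha -59.462505456160656 F tool [-0.248  -0.3952  0.0129] M [-0.01    0.0085  0.3659] JM rel grasp: [ 0.0601 -0.0011  0.0002] shaft axis in tool [ 0.0007  0.0002 -1.    ]
{"dp":[0.0147, -0.0373, 0.016],"turn":[-0.0, -0.0, 5.95],"grip":1},
{"dp":[0.0107, -0.0386, 0.016],"turn":[-0.0, -0.01, 5.94],"grip":1},
{"dp":[0.0066, -0.0395, 0.0159],"turn":[-0.0, -0.0, 5.95],"grip":1},
{"dp":[0.0026, -0.04, 0.016],"turn":[-0.0, -0.01, 5.95],"grip":1},
{"dp":[-0.0017, -0.0401, 0.016],"turn":[-0.0, 0.0, 5.94],"grip":1},
{"dp":[-0.0057, -0.0396, 0.016],"turn":[-0.01, -0.0, 5.95],"grip":1},
{"dp":[-0.0098, -0.0389, 0.0159],"turn":[0.0, -0.01, 5.94],"grip":1},
{"dp":[-0.0139, -0.0376, 0.016],"turn":[0.0, -0.0, 5.95],"grip":1},
{"dp":[-0.0176, -0.036, 0.016],"turn":[0.0, -0.01, 5.95],"grip":1},
{"dp":[-0.0212, -0.034, 0.016],"turn":[0.0, -0.0, 5.94],"grip":1},
```

Call:
arm_command --targets '[{"dp": [-0.01, -0.0225, 0], "turn": [0, 0, 6], "grip": 1}, {"dp": [-0.01, -0.0235, 0], "turn": [0, 0, 6], "grip": 1}, {"dp": [-0.01, -0.0245, 0], "turn": [0, 0, 6], "grip": 1}, {"dp": [-0.01, -0.025, 0.01], "turn": [0, 0, 6], "grip": 1}, {"dp": [-0.01, -0.026, 0.02], "turn": [0, 0, 6], "grip": 1}, {"dp": [-0.01, -0.027, 0.03], "turn": [0, 0, 6], "grip": 1}, {"dp": [-0.01, -0.028, 0.03], "turn": [0, 0, 6], "grip": 1}, {"dp": [-0.01, -0.03, 0.03], "turn": [0, 0, 6], "grip": 1}]'

```text
clock: 7.15
position: [0.7047, -0.0992, 0.4148]
ee_rot: [0.493, 0.397, 0.586, -0.506]
contact_force: [-1.1, -0.5, 0.3]
width: 0.0854
```

Call:
arm_command --targets '[{"dp": [0, -0.03, 0.03], "turn": [0, 0, 6], "grip": 1}, {"dp": [0, -0.03, 0.03], "turn": [0, 0, 6], "grip": 1}, {"dp": [0, -0.03, 0.03], "turn": [0, 0, 0], "grip": 1}, {"dp": [0, 0, 0], "turn": [0, 0, 0], "grip": 1}]'

```text
clock: 7.55
position: [0.6295, -0.2065, 0.4238]
ee_rot: [0.54, 0.456, 0.541, -0.456]
contact_force: [1.2, -0.1, -0.3]
width: 0.085
```

```bash
python3 st.py; python3 - <<'E'
from h import *
for n,b in(("scene",(300,140,400,220)),("top",(255,175,335,235))):
    i=manip.get_image(n)[:,:,::-1]; cv2.imwrite(f"pics/{n}7f.png",i);crop(n,np.clip(i*1.5,0,255).astype(np.uint8),*b,8,f"pics/{n}7.png")
E
```

```text
7.55 w 0.08503527414253748 q [-0.4217  0.4012  1.2681 -0.0008  1.4729 -0.5909] 
alpha -0.05877348318083551 F tool [0.2614 1.1475 0.3282] M [-0.0246  0.0432  0.0139] JM rel grasp: [ 0.1438  0.0195 -0.2135] shaft axis in tool [-0.0003 -0.0069 -1.    ]
```

View pics/scene7.png

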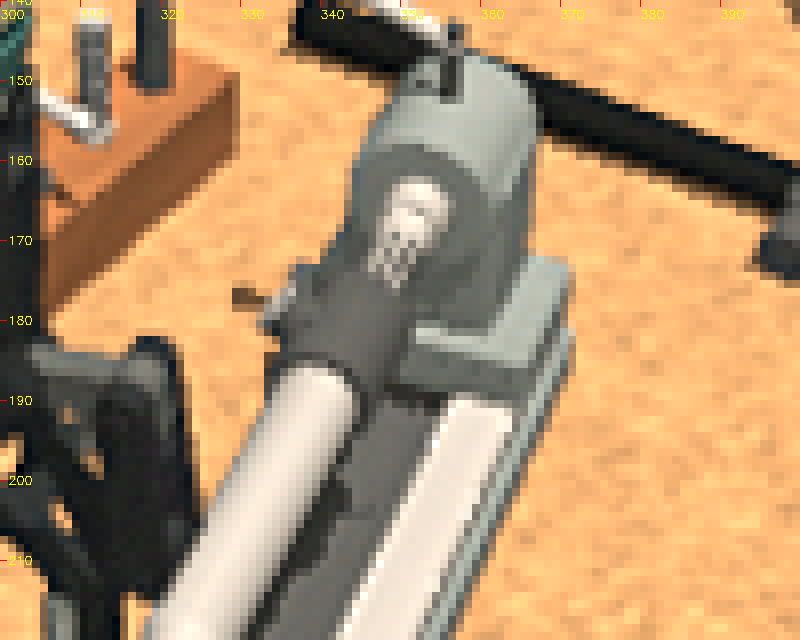

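View pics/top7.png

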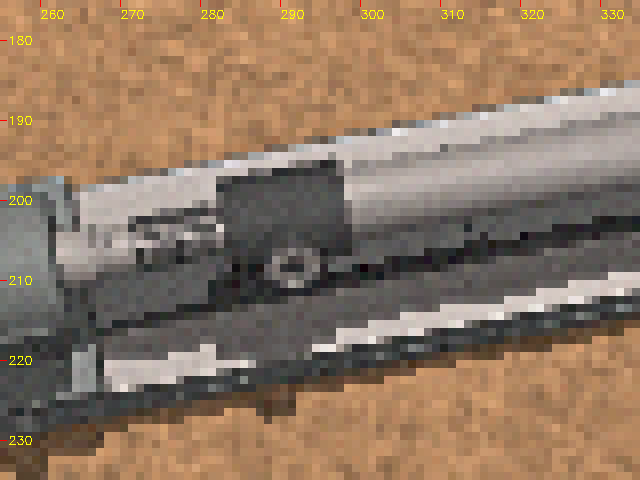

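```bash
python3 - <<'E'
from h import *
np.set_printoptions(precision=1,suppress=True)
for a in range(-95,-29,10):
    d=np.sin(np.radians(a))*ex+np.cos(np.radians(a))*ez
    print(a,proj("top",HUB+.03*d),proj("scene",HUB+.03*d))
t=cv2.imread("pics/top7f.png"); s=cv2.imread("pics/scene7f.png")
cv2.imwrite("pics/a.png",np.hstack([cv2.resize(np.clip(t[195:225,275:305]*1.5,0,255).astype(np.uint8),None,fx=13,fy=13,interpolation=cv2.INTER_NEAREST),cv2.resize(np.clip(s[165:195,325:355]*1.5,0,255).astype(np.uint8),None,fx=13,fy=13,interpolation=cv2.INTER_NEAREST)]))
E
```

```text
-95 [[291.5 210.8]] [[331.6 182.6]]
-85 [[291.4 210.6]] [[331.6 181.1]]
-75 [[291.2 210. ]] [[332.  179.8]]
-65 [[291.  209.2]] [[332.6 178.5]]
-55 [[290.8 208.2]] [[333.6 177.5]]
-45 [[290.5 207. ]] [[334.8 176.6]]
-35 [[290.2 205.6]] [[336.2 176. ]]
```

View pics/a.png

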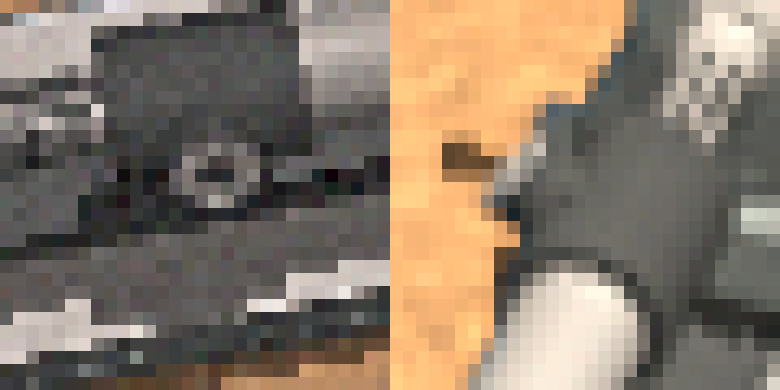

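```bash
python3 - <<'E'
from h import *
a=np.radians(25);R2=toolR(fwd(25),np.cos(a)*ex+np.sin(a)*ez)
p,r=plan(JM-.08*fwd(25),R2,6);print(p)
E
```

```text
{"dp":[0.0143, -0.0138, -0.035],"turn":[-0.04, -0.02, 4.15],"grip":1},
{"dp":[0.0132, -0.0148, -0.0351],"turn":[-0.03, -0.02, 4.16],"grip":1},
{"dp":[0.0121, -0.0157, -0.035],"turn":[-0.04, -0.02, 4.15],"grip":1},
{"dp":[0.011, -0.0165, -0.0351],"turn":[-0.04, -0.02, 4.16],"grip":1},
{"dp":[0.0097, -0.0172, -0.035],"turn":[-0.04, -0.02, 4.15],"grip":1},
{"dp":[0.0084, -0.0178, -0.0351],"turn":[-0.03, -0.02, 4.16],"grip":1},
[ 0.51476455 -0.01035321  0.33797835]
```

Call:
arm_command --targets '[{"dp": [0.0143, -0.0138, -0.035], "turn": [0, 0, 4.15], "grip": 1}, {"dp": [0.0132, -0.0148, -0.035], "turn": [0, 0, 4.15], "grip": 1}, {"dp": [0.012, -0.0157, -0.035], "turn": [0, 0, 4.15], "grip": 1}, {"dp": [0.011, -0.0165, -0.035], "turn": [0, 0, 4.15], "grip": 1}, {"dp": [0.0097, -0.0172, -0.035], "turn": [0, 0, 4.15], "grip": 1}, {"dp": [0.0084, -0.0178, -0.035], "turn": [0, 0, 4.15], "grip": 1}, {"dp": [0, 0, 0], "turn": [0, 0, 0], "grip": 1}, {"dp": [0, 0, 0], "turn": [0, 0, 0], "grip": 1}]'

```text
clock: 8.45
position: [0.5152, -0.0082, 0.3374]
ee_rot: [0.627, 0.561, 0.433, -0.325]
contact_force: [0.7, -0.0, 0.4]
width: 0.0855
```

```bash
python3 st.py
```

```text
8.45 w 0.08548506150036342 q [-0.2122  0.1383  1.9176  0.2563  0.6975 -0.5545] 
alpha 24.90068861103543 F tool [-0.0493  0.8046  0.1742] M [ 0.0108  0.0055 -0.0967] JM rel grasp: [ 0.0791 -0.0001  0.0029] shaft axis in tool [ 0.0036  0.0006 -1.    ]
```

Call:
arm_command --targets '[{"dp": [0.03, 0, 0.001], "turn": [0, 0, 0], "grip": 1}, {"dp": [0.03, 0, 0.001], "turn": [0, 0, 0], "grip": 1}, {"dp": [0.023, 0, 0.001], "turn": [0, 0, 0], "grip": 1}, {"dp": [0, 0, 0], "turn": [0, 0, 0], "grip": 0}, {"dp": [0, 0, 0], "turn": [0, 0, 0], "grip": -0.5}, {"dp": [0, 0, 0], "turn": [0, 0, 0], "grip": -1}, {"dp": [0, 0, 0], "turn": [0, 0, 0], "grip": -1}, {"dp": [0, 0, 0], "turn": [0, 0, 0], "grip": -1}]' --grip_force 30

```text
clock: 9.25
position: [0.5494, -0.0071, 0.2632]
ee_rot: [0.626, 0.561, 0.432, -0.327]
contact_force: [-4.2, -1.5, 1.1]
width: 0.0295
```

```bash
python3 st.py
```

```text
9.25 w 0.029488012052537774 q [-0.1936  0.2743  1.9579  0.3121  0.5236 -0.6097] 
alpha 24.846042637251593 F tool [-2.8723 -3.5091  0.7584] M [ 0.1114 -0.2379 -0.8426] JM rel grasp: [-0.0024  0.0005 -0.0026] shaft axis in tool [ 0.0017 -0.0011 -1.    ]
```

Call:
arm_command --targets '[{"dp": [0, 0, 0], "turn": [0, 0, 0], "grip": -1}, {"dp": [0.0008, 0.016, 0], "turn": [0, 0, -6], "grip": -1}, {"dp": [0.0008, 0.016, 0], "turn": [0, 0, -6], "grip": -1}, {"dp": [0.0008, 0.016, 0], "turn": [0, 0, -6], "grip": -1}, {"dp": [0.0008, 0.016, 0], "turn": [0, 0, -6], "grip": -1}, {"dp": [0.0008, 0.016, 0], "turn": [0, 0, -6], "grip": -1}, {"dp": [0.0008, 0.016, 0], "turn": [0, 0, -6], "grip": -1}]' --grip_force 45

```text
clock: 9.95
position: [0.6423, 0.0093, 0.2744]
ee_rot: [0.493, 0.399, 0.585, -0.506]
contact_force: [-3.0, -0.9, -10.6]
width: 0.0287
```

Call:
arm_command --targets '[{"dp": [0.0008, 0.016, 0], "turn": [0, 0, -6], "grip": -1}, {"dp": [0.0008, 0.016, 0], "turn": [0, 0, -6], "grip": -1}, {"dp": [0.0004, 0.008, 0], "turn": [0, 0, -3], "grip": -1}, {"dp": [0.0004, 0.008, 0], "turn": [0, 0, -3], "grip": -1}, {"dp": [0, 0, 0], "turn": [0, 0, 0], "grip": -1}, {"dp": [0, 0, 0], "turn": [0, 0, 0], "grip": -1}]'

```text
clock: 10.55
position: [0.686, 0.017, 0.2578]
ee_rot: [0.408, 0.303, 0.64, -0.576]
contact_force: [-6.8, -1.0, -2.3]
width: 0.0288
```

```bash
python3 st.py; python3 - <<'E'
from h import *
for n,b in(("scene",(300,140,400,220)),("top",(255,175,335,235))):
    i=manip.get_image(n)[:,:,::-1]; cv2.imwrite(f"pics/{n}8f.png",i);crop(n,np.clip(i*1.5,0,255).astype(np.uint8),*b,8,f"pics/{n}8.png")
E
```

```text
10.55 w 0.028778459501271246 q [-0.0469  0.6881  1.2266 -0.1073  1.7286 -0.2116] 
alpha -29.37742431541424 F tool [ 5.3733 -4.9042 -0.2424] M [ 0.1105  0.0459 -0.4597] JM rel grasp: [-0.0029  0.0006 -0.0027] shaft axis in tool [ 0.0029 -0.0006 -1.    ]
```

View pics/scene8.png

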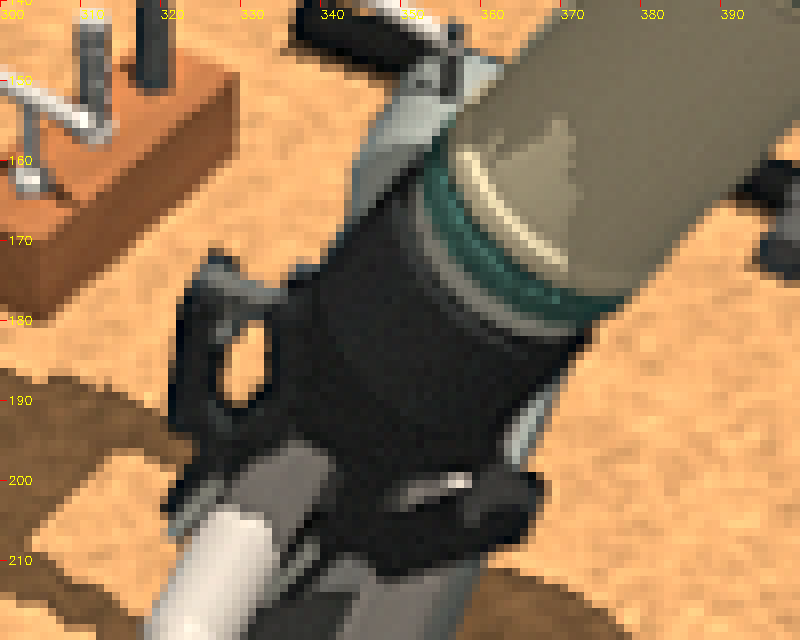

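View pics/top8.png

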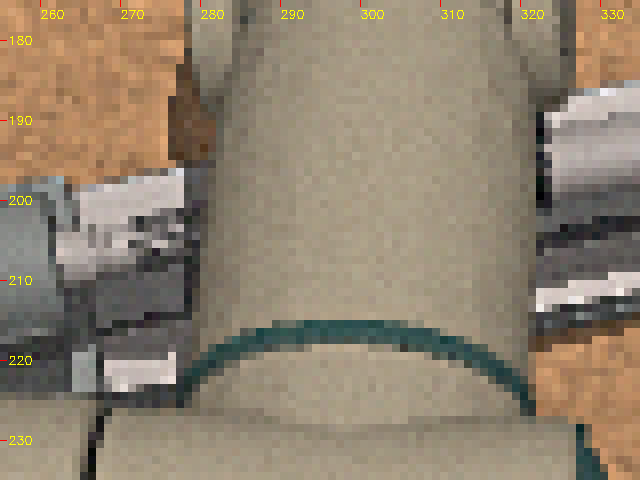

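Both views of the hub are covered by the arm, so I'll release, back out and look.

Call:
arm_command --targets '[{"dp": [0, 0, 0], "turn": [0, 0, 0], "grip": 0}, {"dp": [0, 0, 0], "turn": [0, 0, 0], "grip": 1}, {"dp": [0, 0, 0], "turn": [0, 0, 0], "grip": 1}, {"dp": [0, 0, 0], "turn": [0, 0, 0], "grip": 1}, {"dp": [-0.03, 0, 0], "turn": [0, 0, 0], "grip": 1}, {"dp": [-0.04, 0, 0], "turn": [0, 0, 0], "grip": 1}, {"dp": [-0.03, -0.03, 0.02], "turn": [0, 0, 6], "grip": 1}, {"dp": [-0.02, -0.03, 0.03], "turn": [0, 0, 6], "grip": 1}]'

```text
clock: 11.45
position: [0.7004, -0.0306, 0.3906]
ee_rot: [0.471, 0.37, 0.603, -0.527]
contact_force: [0.2, -1.5, 0.8]
width: 0.0855
```

Call:
arm_command --targets '[{"dp": [0, -0.02, 0.04], "turn": [0, 0, 6], "grip": 1}, {"dp": [0, -0.02, 0.04], "turn": [0, 0, 6], "grip": 1}, {"dp": [0, -0.01, 0.045], "turn": [0, 0, 5], "grip": 1}, {"dp": [0, 0, 0.045], "turn": [0, 0, 0], "grip": 1}, {"dp": [0, 0, 0], "turn": [0, 0, 0], "grip": 1}]'

```text
clock: 11.95
position: [0.6798, -0.2137, 0.4004]
ee_rot: [0.541, 0.456, 0.54, -0.457]
contact_force: [0.1, 1.0, -0.8]
width: 0.0857
```

```bash
python3 st.py; python3 - <<'E'
from h import *
np.set_printoptions(precision=2,suppress=True)
for n,b in(("scene",(300,140,400,220)),("top",(255,175,335,235))):
    i=manip.get_image(n)[:,:,::-1]; cv2.imwrite(f"pics/{n}9f.png",i);crop(n,np.clip(i*1.5,0,255).astype(np.uint8),*b,8,f"pics/{n}9.png")
for a in range(-20,21,5):
    d=np.sin(np.radians(a))*ex+np.cos(np.radians(a))*ez
    print(a,proj("top",HUB+.03*d),proj("scene",HUB+.03*d))
E
```

```text
11.95 w 0.08568668229340852 q [-0.4016  0.489   1.1797 -0.002   1.4714 -0.5704] 
alpha 0.012194075370587781 F tool [ 0.8377  0.2425 -0.9279] M [ 0.0161  0.0169 -0.0079] JM rel grasp: [ 0.1198 -0.0293 -0.2297] shaft axis in tool [-0.0025 -0.0072 -1.    ]
-20 [[289.72 203.31]] [[338.61 175.49]]
-15 [[289.56 202.51]] [[339.48 175.47]]
-10 [[289.4 201.7]] [[340.37 175.51]]
-5 [[289.24 200.89]] [[341.28 175.62]]
0 [[289.08 200.09]] [[342.19 175.79]]
5 [[288.93 199.3 ]] [[343.1  176.04]]
10 [[288.79 198.54]] [[344.   176.34]]
15 [[288.65 197.79]] [[344.88 176.71]]
20 [[288.52 197.08]] [[345.74 177.14]]
```

View pics/scene9.png

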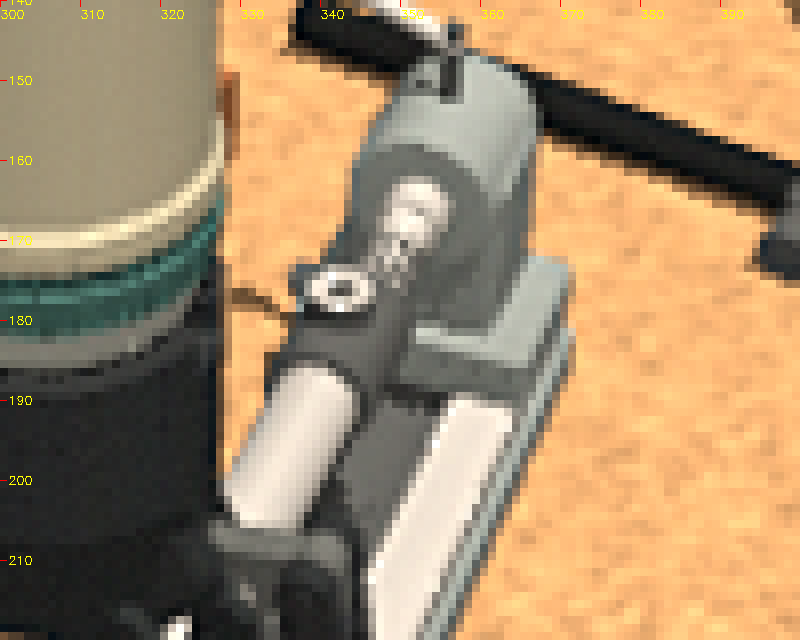

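View pics/top9.png

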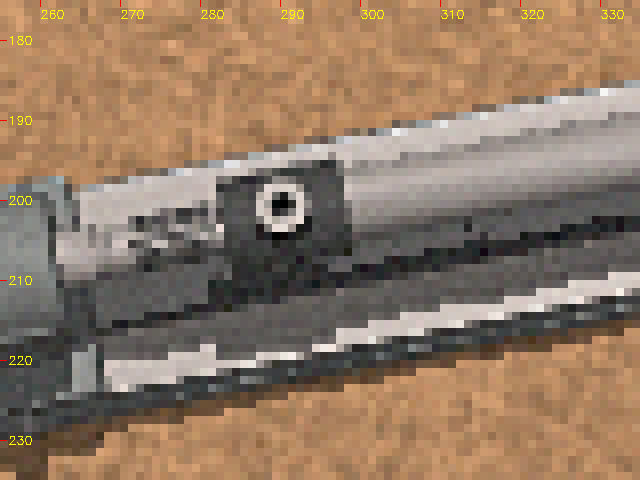

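```bash
cat > ring.py <<'E'
from h import *
np.set_printoptions(precision=4,suppress=True)
import sys
def ring(n,img,roi,th):
    u0,v0,u1,v1=roi; g=cv2.cvtColor(img,cv2.COLOR_BGR2GRAY)[v0:v1,u0:u1]
    m=(g>th).astype(np.uint8); c,_=cv2.findContours(m,cv2.RETR_EXTERNAL,cv2.CHAIN_APPROX_NONE)
    c=max(c,key=cv2.contourArea); mm=np.zeros_like(m); cv2.drawContours(mm,[c],-1,1,-1)
    M=cv2.moments(mm,True); e=cv2.fitEllipse(c)
    return (u0+M['m10']/M['m00'],v0+M['m01']/M['m00']),(e[0][0]+u0,e[0][1]+v0),e[1:]
t=cv2.imread("pics/top9f.png"); s=cv2.imread("pics/scene9f.png")
a=ring("top",t,(284,196,296,208),95); b=ring("scene",s,(336,170,349,181),110)
print(a,b)
print("top@.155",onz("top",a[0],.155),"scene@.155",onz("scene",b[0],.155)); X,e=tri(b[0],a[0]); print("tri",X,e)
print("axis dir coords rel HUB:",(X-HUB)@ex,(X-HUB)@ey,(X-HUB)[2])
g=cv2.cvtColor(t,cv2.COLOR_BGR2GRAY)
for u in (283,284,295,296,297): print(u,[int(x) for x in g[190:216,u]])
E
python3 ring.py
```

```text
((289.7096774193548, 200.29032258064515), (289.684326171875, 200.315673828125), ((5.490260601043701, 5.548851490020752), 135.0)) ((343.1578947368421, 175.07894736842104), (343.4498405456543, 174.67716550827026), ((5.245739936828613, 10.036385536193848), 57.75511932373047))
top@.155 [0.596  0.0937 0.155 ] scene@.155 [0.5975 0.0998 0.155 ]
tri [0.5974 0.0948 0.1578] 0.004597990294068106
axis dir coords rel HUB: 0.0005750484931518945 -0.0009740236062241293 0.03282524166115325
283 [97, 94, 98, 90, 75, 151, 135, 82, 40, 50, 51, 54, 56, 47, 41, 41, 36, 45, 60, 69, 28, 31, 36, 23, 67, 62]
284 [96, 89, 95, 99, 82, 150, 135, 45, 42, 52, 59, 55, 60, 51, 46, 50, 40, 35, 29, 30, 31, 24, 28, 39, 65, 65]
295 [88, 83, 58, 140, 137, 27, 49, 53, 54, 57, 55, 51, 49, 42, 51, 39, 25, 48, 26, 33, 30, 50, 59, 58, 61, 59]
296 [97, 98, 81, 131, 95, 34, 45, 50, 55, 55, 63, 51, 49, 46, 43, 37, 33, 51, 62, 25, 34, 48, 63, 65, 63, 59]
297 [98, 95, 120, 132, 134, 80, 72, 49, 48, 55, 51, 47, 47, 45, 34, 35, 34, 62, 65, 23, 21, 79, 64, 62, 57, 67]
```

```bash
python3 - <<'E'
from h import *
np.set_printoptions(precision=4,suppress=True)
s=cv2.imread("pics/scene9f.png"); g=cv2.cvtColor(s,cv2.COLOR_BGR2GRAY)
print(g[170:182,335:350])
for p in((342.0,175.5),(342.3,175.5)):
    X=onz("scene",p,.155); print(X,(X-HUB)@ex,(X-HUB)@ey)
X,e=tri((342.0,175.5),(289.7,200.3)); print(X,e,(X-HUB)@ex,(X-HUB)@ey)
E
```

```text
[[148 150 141 135 132 114  77  56  52  56  54  81 110 102 146]
 [147 146 143 143 144  85  53  58  52  56  61  87 119 118 155]
 [141 133 111 117 129  59  51  50  46  57  80 111  85 144 112]
 [127 101  60  61  58  84 121 109 104  94  94 112  86 115  76]
 [116  70  61  69  98 148 190 157 151 152 122  79  88  82  94]
 [125  50  51 100 165 163 133  85  77 143 163 114  63  83 117]
 [137  60  46 109 163 155  68  47  60 121 164 123  67  69  71]
 [152 128  78  66  96 147 138 144 131 156 139  86  68  71  68]
 [130 128 106  22  27  72 133 176 133  91  64  45  73  71  68]
 [ 46  46  38  21  23  22  26  34  32  35  39  55  74  70  65]
 [ 88  48  46  44  45  44  41  40  42  44  49  62  73  67  61]
 [128  51  56  68  70  67  63  59  60  60  66  73  69  64  59]]
[0.5956 0.0966 0.155 ] -0.000890860372556039 0.0010463017856990413
[0.5963 0.097  0.155 ] -0.00012227247695056453 0.0013371196907561531
[0.5962 0.094  0.1568] 0.0013006707618379184 -0.0007925672169430666 -0.0015795808192725787
```

```bash
python3 - <<'E'
from h import *
np.set_printoptions(precision=4,suppress=True)
t=cv2.imread("pics/top9f.png"); s=cv2.imread("pics/scene0.png")
g=cv2.cvtColor(t,cv2.COLOR_BGR2GRAY);print(g[262:273,236:248])
g=cv2.cvtColor(s,cv2.COLOR_BGR2GRAY);print(g[138:160,304:318])
E
```

```text
[[ 77  77  70  77  77  70  74  76  74  72  73  75]
 [ 73  73  76  77  76  74  77  76  74  74  78  73]
 [ 75  76  79  87  98 101  75  66  83  79  78  76]
 [ 81  79  76 108 121 125  93  45  70  85  81  77]
 [ 80  78  85 116 122 125 119  63  28  77  77  78]
 [ 80  78  88 113 128 120 104  52   9  75  77  74]
 [ 82  81  79  95 105  92  57  35  25  73  79  83]
 [ 77  88  80  82  54  38  36  43  43  67  83  84]
 [ 80  79  85  78  55  40  42  44  37  75  76  80]
 [ 77  82  82  55  35  44  46  36  56  80  79  84]
 [ 75  76  79  66  30  34  29  51  75  75  76  77]]
[[131 128 120 112 112 121 125 126 125 125 124 125 121  56]
 [131 130 126 125 128 128 129 130 129 128 123 124 118  36]
 [126 127 127 132 133 135 135 135 134 128 124 128 120  36]
 [125 121 121 125 130 138 145 147 144 133 124 130 126  16]
 [128 128 131 128 127 129 139 141 142 129 128 126 118  16]
 [133 136 142 139 126  94  81  95 101  81 131 127 120  16]
 [124 130 136 136 127  75  59  65  55  75 137 132 131  16]
 [114 122 126 127 124  79  47  57  51  66 147 139 123  18]
 [122 126 124 123 116  73  56  70  74  66 140 124 101  21]
 [133 130 125 122 118  93  46  61  56  82 124  87  76  25]
 [126 127 122 118 122 103  42  58  53  85  90  54  35  27]
 [126 128 119 119 131 107  40  60  58  56 101  96  37  27]
 [133 133 123 129 133 100  44  68  78  59 106 100  63  36]
 [152 140 127 128 115  91  44  61  57  77 107 107 103  75]
 [128 144 152 137 104  66  32  54  51  87 107 103 103 103]
 [ 81 110 129 148 150 110  92  58  52  59 105 101 102 101]
 [ 67  90  88 111 133 157 172 104  66  66 111 100  99  96]
 [ 77 108  81  74  83 127 166 121  71 106 120  99  96  93]
 [ 69  84  98  94  62  62  83  88 107 111 100  94  93  93]
 [ 70  87 101 104  98  65  76 103 113  85  90  92  92  93]
 [ 70  90 102 101 101  99  93  92  91  83  92  91  94  96]
 [ 69  92 102  98  96  96  96  95  92  91  93  95  94  84]]
```

```bash
python3 - <<'E'
from h import *
np.set_printoptions(precision=4,suppress=True)
A=onz("top",(240.4,266.0),.1045);B=onz("scene",(311.2,141.5),.1045); print(A,B,tri((311.2,141.5),(240.4,266)))
G=(A+B)/2; G[2]=.2
y=np.radians(-3.4); R=toolR(-ez,np.array([np.cos(y),np.sin(y),0])); print(G)
p,r=plan(G,R,14)
E
```

```text
[0.3939 0.2586 0.1045] [0.3928 0.2634 0.1045] (array([0.3946, 0.2587, 0.1075]), np.float64(0.002005363831270267))
[0.3933 0.261  0.2   ]
{"dp":[0.0033, -0.0144, -0.0366],"turn":[0.95, -0.01, 0.0],"grip":1},
{"dp":[0.0033, -0.015, -0.0363],"turn":[0.95, -0.01, 0.01],"grip":1},
{"dp":[0.0033, -0.0156, -0.0361],"turn":[0.95, -0.01, 0.0],"grip":1},
{"dp":[0.0033, -0.0162, -0.0358],"turn":[0.95, -0.01, 0.01],"grip":1},
{"dp":[0.0033, -0.0168, -0.0356],"turn":[0.95, -0.01, 0.0],"grip":1},
{"dp":[0.0033, -0.0174, -0.0353],"turn":[0.95, -0.01, 0.01],"grip":1},
{"dp":[0.0033, -0.0179, -0.0349],"turn":[0.95, -0.02, 0.0],"grip":1},
{"dp":[0.0032, -0.0186, -0.0347],"turn":[0.96, -0.01, 0.01],"grip":1},
{"dp":[0.0033, -0.0191, -0.0344],"turn":[0.95, -0.01, -0.0],"grip":1},
{"dp":[0.0032, -0.0197, -0.034],"turn":[0.95, -0.01, 0.0],"grip":1},
{"dp":[0.0033, -0.0202, -0.0337],"turn":[0.95, -0.01, 0.01],"grip":1},
{"dp":[0.0032, -0.0208, -0.0334],"turn":[0.95, -0.01, 0.0],"grip":1},
{"dp":[0.0032, -0.0214, -0.033],"turn":[0.95, -0.01, 0.01],"grip":1},
{"dp":[0.0032, -0.0219, -0.0327],"turn":[0.95, -0.01, 0.0],"grip":1},
```

Call:
arm_command --targets '[{"dp": [0, -0.0144, -0.0366], "turn": [0.95, 0, 0], "grip": 1}, {"dp": [0, -0.015, -0.0363], "turn": [0.95, 0, 0], "grip": 1}, {"dp": [0, -0.0156, -0.036], "turn": [0.95, 0, 0], "grip": 1}, {"dp": [0, -0.0162, -0.0358], "turn": [0.95, 0, 0], "grip": 1}, {"dp": [0, -0.0168, -0.0356], "turn": [0.95, 0, 0], "grip": 1}, {"dp": [0, -0.0174, -0.0353], "turn": [0.95, 0, 0], "grip": 1}, {"dp": [0, -0.018, -0.035], "turn": [0.95, 0, 0], "grip": 1}]'

```text
clock: 12.75
position: [0.5349, 0.0297, 0.4008]
ee_rot: [0.514, 0.485, 0.516, -0.484]
contact_force: [0.6, 0.3, -0.0]
width: 0.0852
```

Call:
arm_command --targets '[{"dp": [0, -0.0186, -0.0347], "turn": [0.95, 0, 0], "grip": 1}, {"dp": [0, -0.019, -0.0344], "turn": [0.95, 0, 0], "grip": 1}, {"dp": [0.005, -0.0197, -0.034], "turn": [0.95, 0, 0], "grip": 1}, {"dp": [0.01, -0.02, -0.0337], "turn": [0.95, 0, 0], "grip": 1}, {"dp": [0.01, -0.0208, -0.0334], "turn": [0.95, 0, 0], "grip": 1}, {"dp": [0.01, -0.0214, -0.033], "turn": [0.95, 0, 0], "grip": 1}, {"dp": [0.01, -0.022, -0.0327], "turn": [0.95, 0, 0], "grip": 1}, {"dp": [0, 0, 0], "turn": [0, 0, 0], "grip": 1}]'

```text
clock: 13.55
position: [0.3885, 0.2652, 0.3552]
ee_rot: [-0.485, -0.512, -0.489, 0.513]
contact_force: [-0.0, -0.3, -0.5]
width: 0.0855
```

```bash
python3 - <<'E'
from h import *
G=np.array([.3935,.2605,.2]);y=np.radians(-3.4); R=toolR(-ez,np.array([np.cos(y),np.sin(y),0]))
print(manip.get_state()['position'],manip.get_state()['qpos'])
p,r=plan(G,R,1); G[2]=.14; p,r=plan(G,R,2,p,r)
i=manip.get_image("scene")[:,:,::-1]; cv2.imwrite("pics/s10.png",cv2.resize(i[60:260,220:420],None,fx=3,fy=3))
E
```

```text
[0.38845215 0.26520287 0.35515053] [0.44884602 0.15521009 1.79666554 0.00548571 1.19347829 0.49668722]
{"dp":[0.0001, 0.0053, 0.0044],"turn":[0.54, -0.15, 0.33],"grip":1},
{"dp":[0.03, -0.0, 0.0],"turn":[0.0, -0.0, -0.0],"grip":1},
{"dp":[0.03, -0.0, 0.0],"turn":[0.0, -0.0, -0.0],"grip":1},
```

View pics/s10.png

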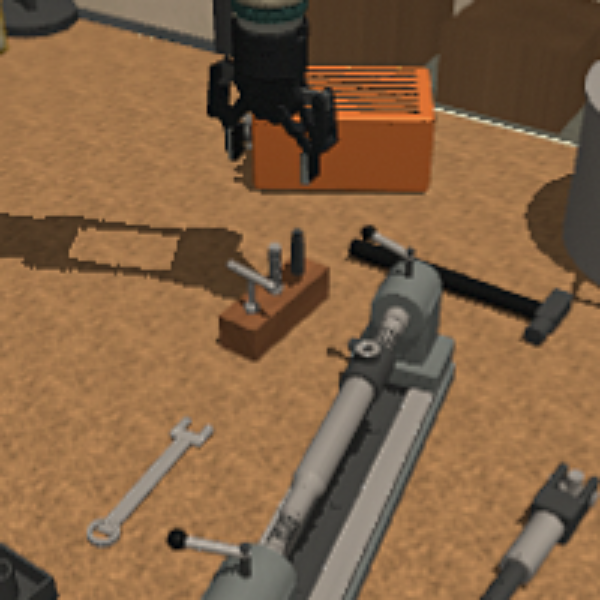

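The gripper hangs above the stand, with the fingertips at about (235,150) and (310,175) in the crop. The boss ring faces up at (367,347). I'll correct the position and descend.

Call:
arm_command --targets '[{"dp": [0, 0.005, 0.0044], "turn": [0.5, -0.15, 0.3], "grip": 1}, {"dp": [0.03, 0, 0], "turn": [0, 0, 0], "grip": 1}, {"dp": [0.02, 0, 0], "turn": [0, 0, 0], "grip": 1}, {"dp": [0, 0, 0], "turn": [0, 0, 0], "grip": 1}, {"dp": [0, 0, 0], "turn": [0, 0, 0], "grip": 1}]'

```text
clock: 14.1
position: [0.3985, 0.2562, 0.3067]
ee_rot: [0.484, 0.517, 0.481, -0.516]
contact_force: [0.5, -0.8, 0.4]
width: 0.0856
```

```bash
python3 - <<'E'
from h import *
np.set_printoptions(precision=4,suppress=True)
st=manip.get_state();G=np.array([.3935,.2605,.08]);y=np.radians(-3.4); R=toolR(-ez,np.array([np.cos(y),np.sin(y),0]))
print(st['position'],st['contact_force'],rot(st['ee_rot']).as_matrix()[:,0])
p,r=plan(G,R,4)
i=manip.get_image("scene")[:,:,::-1]; cv2.imwrite("pics/s11.png",cv2.resize(i[90:190,260:360],None,fx=6,fy=6))
E
```

```text
[0.3985 0.2562 0.3067] [ 0.4515 -0.7905  0.3851] [ 0.0047 -0.0011 -1.    ]
{"dp":[0.0179, -0.0014, -0.001],"turn":[-0.11, 0.01, -0.07],"grip":1},
{"dp":[0.0179, -0.0014, -0.001],"turn":[-0.12, 0.01, -0.07],"grip":1},
{"dp":[0.0179, -0.0013, -0.001],"turn":[-0.11, 0.01, -0.07],"grip":1},
{"dp":[0.018, -0.0013, -0.001],"turn":[-0.11, 0.01, -0.06],"grip":1},
```

View pics/s11.png

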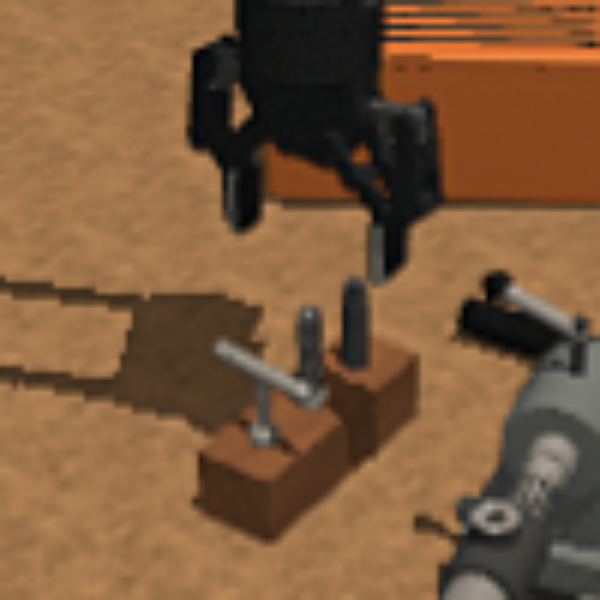

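Call:
arm_command --targets '[{"dp": [0.02, -0.003, -0.002], "turn": [-0.2, 0, -0.1], "grip": 1}, {"dp": [0.02, -0.0024, -0.002], "turn": [-0.2, 0, -0.1], "grip": 1}, {"dp": [0.015, 0, 0], "turn": [0, 0, -0.1], "grip": 1}, {"dp": [0, 0, 0], "turn": [0, 0, 0], "grip": 1}, {"dp": [0, 0, 0], "turn": [0, 0, 0], "grip": 1}]'

```text
clock: 14.65
position: [0.3933, 0.2613, 0.2523]
ee_rot: [0.485, 0.515, 0.485, -0.514]
contact_force: [1.0, 0.1, 1.0]
width: 0.0849
```

```bash
python3 - <<'E'
from h import *
np.set_printoptions(precision=4,suppress=True)
st=manip.get_state();G=np.array([.3935,.2605,.08]);y=np.radians(-3.4); R=toolR(-ez,np.array([np.cos(y),np.sin(y),0]))
print(st['position'],st['contact_force'],rot(st['ee_rot']).as_matrix()[:,0])
p,r=plan(G,R,1)
i=manip.get_image("scene")[:,:,::-1]; cv2.imwrite("pics/s12.png",cv2.resize(i[100:190,270:360],None,fx=6,fy=6))
E
```

```text
[0.3933 0.2613 0.2523] [0.9643 0.1205 0.9899] [ 0.0007  0.0001 -1.    ]
{"dp":[0.0173, 0.0003, 0.0008],"turn":[0.03, -0.01, -0.04],"grip":1},
```

View pics/s12.png

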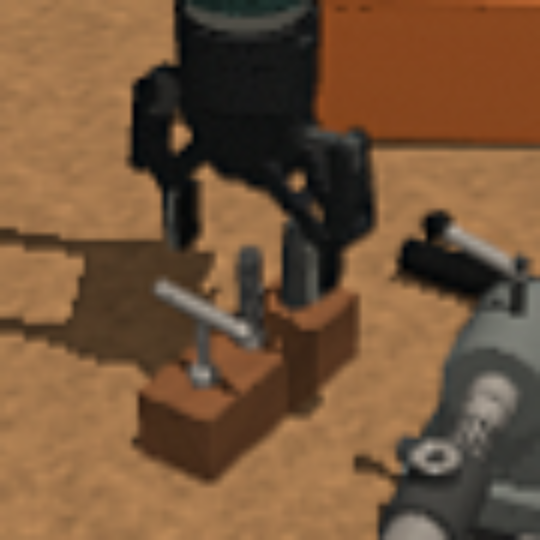

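Call:
arm_command --targets '[{"dp": [0.017, 0, 0.001], "turn": [0, 0, 0], "grip": 1}, {"dp": [0, 0, 0], "turn": [0, 0, 0], "grip": 0.3}, {"dp": [0, 0, 0], "turn": [0, 0, 0], "grip": -0.2}, {"dp": [0, 0, 0], "turn": [0, 0, 0], "grip": -0.6}, {"dp": [0, 0, 0], "turn": [0, 0, 0], "grip": -1}, {"dp": [0, 0, 0], "turn": [0, 0, 0], "grip": -1}, {"dp": [0, 0, 0], "turn": [0, 0, 0], "grip": -1}, {"dp": [0, 0, 0], "turn": [0, 0, 0], "grip": -1}]' --grip_force 25

```text
clock: 15.5
position: [0.3926, 0.2603, 0.2346]
ee_rot: [-0.485, -0.514, -0.485, 0.515]
contact_force: [-0.1, 0.4, 4.8]
width: 0.0132
```

```bash
python3 - <<'E'
from h import *
np.set_printoptions(precision=4,suppress=True)
st=manip.get_state()
print(st['width'],st['position'],st['contact_force'],rot(st['ee_rot']).as_matrix()[:,0])
i=manip.get_image("scene")[:,:,::-1]; cv2.imwrite("pics/s13.png",cv2.resize(i[100:190,270:360],None,fx=6,fy=6))
E
```

```text
0.01317426745352163 [0.3926 0.2603 0.2346] [-0.0587  0.3796  4.7536] [-0.0003 -0.0002 -1.    ]
```

View pics/s13.png

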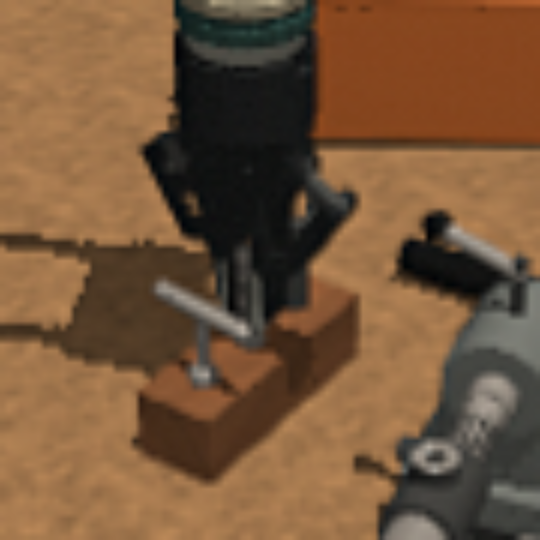

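Call:
arm_command --targets '[{"dp": [-0.02, 0, 0], "turn": [0, 0, 0], "grip": -1}, {"dp": [-0.03, 0, 0], "turn": [0, 0, 0], "grip": -1}, {"dp": [-0.04, 0, 0], "turn": [0, 0, 0], "grip": -1}, {"dp": [-0.04, 0, 0], "turn": [0, 0, 0], "grip": -1}, {"dp": [-0.03, 0, 0], "turn": [0, 0, 0], "grip": -1}, {"dp": [0, 0, 0], "turn": [0, 0, 0], "grip": -1}, {"dp": [0, 0, 0], "turn": [0, 0, 0], "grip": -1}]'

```text
clock: 16.25
position: [0.3923, 0.2602, 0.394]
ee_rot: [-0.485, -0.514, -0.485, 0.515]
contact_force: [0.5, 0.1, -1.3]
width: 0.0133
```

```bash
python3 - <<'E'
from h import *
np.set_printoptions(precision=4,suppress=True)
st=manip.get_state()
print(st['width'],st['position'],st['contact_force'],rot(st['ee_rot']).as_matrix()[:,0])
H=np.array([.596,.0953,.155])
# target: gauge shoulder 35 mm below grasp point -> pin tip at 63 mm below; keep tip 35 mm above mouth
R=toolR(-ez,ex); p,r=plan(H+[0,0,.063+.05],R,9); print(p)
i=manip.get_image("scene")[:,:,::-1]; cv2.imwrite("pics/s14.png",cv2.resize(i[60:190,250:380],None,fx=5,fy=5))
E
```

```text
0.013286946562532962 [0.3923 0.2602 0.394 ] [ 0.4823  0.099  -1.3029] [-0.001  -0.0006 -1.    ]
{"dp":[-0.0032, 0.0237, 0.017],"turn":[-1.49, 0.0, 0.01],"grip":1},
{"dp":[-0.0033, 0.0232, 0.0175],"turn":[-1.5, 0.01, 0.0],"grip":1},
{"dp":[-0.0032, 0.0227, 0.0182],"turn":[-1.49, -0.0, 0.01],"grip":1},
{"dp":[-0.0032, 0.0223, 0.0188],"turn":[-1.5, 0.0, 0.01],"grip":1},
{"dp":[-0.0032, 0.0217, 0.0193],"turn":[-1.49, 0.01, 0.0],"grip":1},
{"dp":[-0.0033, 0.0213, 0.0199],"turn":[-1.5, -0.0, 0.01],"grip":1},
{"dp":[-0.0032, 0.0207, 0.0205],"turn":[-1.49, 0.0, 0.0],"grip":1},
{"dp":[-0.0032, 0.0202, 0.021],"turn":[-1.5, 0.01, 0.01],"grip":1},
{"dp":[-0.0032, 0.0196, 0.0215],"turn":[-1.49, -0.0, 0.01],"grip":1},
[0.596  0.0952 0.423 ]
```

View pics/s14.png

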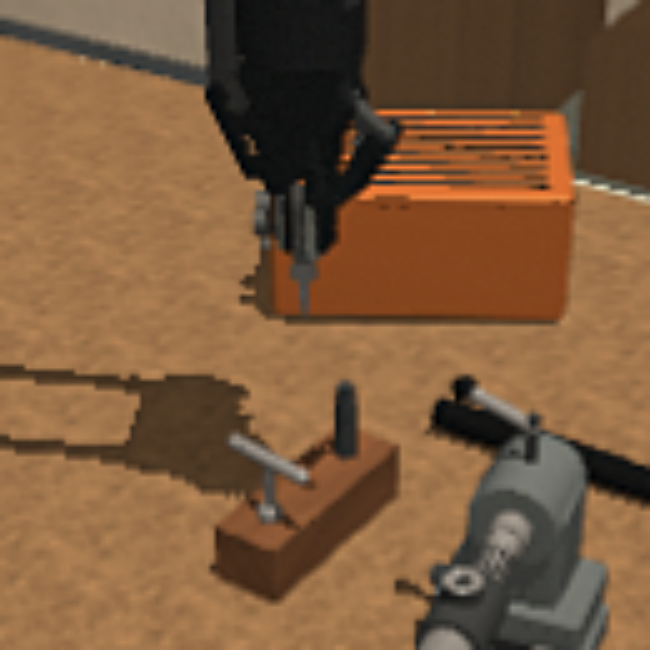

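The gauge is in hand, with its pin at (303,290) in the crop, and the punch and key are undisturbed. I'll carry it above the boss.

Call:
arm_command --targets '[{"dp": [-0.0032, 0.0237, 0.017], "turn": [-1.5, 0, 0], "grip": -1}, {"dp": [-0.0032, 0.0232, 0.0175], "turn": [-1.5, 0, 0], "grip": -1}, {"dp": [-0.0032, 0.0227, 0.0182], "turn": [-1.5, 0, 0], "grip": -1}, {"dp": [-0.0032, 0.0223, 0.0188], "turn": [-1.5, 0, 0], "grip": -1}, {"dp": [-0.0032, 0.0217, 0.0193], "turn": [-1.5, 0, 0], "grip": -1}, {"dp": [-0.0032, 0.0213, 0.02], "turn": [-1.5, 0, 0], "grip": -1}, {"dp": [-0.0032, 0.0207, 0.0205], "turn": [-1.5, 0, 0], "grip": -1}]'

```text
clock: 17.0
position: [0.5516, 0.131, 0.4139]
ee_rot: [0.529, 0.466, 0.532, -0.469]
contact_force: [0.3, -0.3, -0.2]
width: 0.0132
```

Call:
arm_command --targets '[{"dp": [-0.0032, 0.02, 0.021], "turn": [-1.5, 0, 0], "grip": -1}, {"dp": [-0.0032, 0.0196, 0.0215], "turn": [-1.5, 0, 0], "grip": -1}, {"dp": [0, 0, 0], "turn": [0, 0, 0], "grip": -1}, {"dp": [0, 0, 0], "turn": [0, 0, 0], "grip": -1}, {"dp": [0, 0, 0], "turn": [0, 0, 0], "grip": -1}]'

```text
clock: 17.5
position: [0.5954, 0.0957, 0.4212]
ee_rot: [0.541, 0.453, 0.544, -0.455]
contact_force: [0.5, 0.0, -0.4]
width: 0.0134
```

```bash
python3 - <<'E'
from h import *
np.set_printoptions(precision=4,suppress=True)
st=manip.get_state()
print(st['width'],st['position'],st['contact_force'],rot(st['ee_rot']).as_matrix()[:,0])
for n,b in(("scene",(315,115,385,190)),("top",(255,165,335,225))):
    i=manip.get_image(n)[:,:,::-1]; cv2.imwrite(f"pics/{n}15f.png",i);crop(n,np.clip(i*1.6,0,255).astype(np.uint8),*b,8,f"pics/{n}15.png")
E
```

```text
0.013384169337775932 [0.5954 0.0957 0.4212] [ 0.4697  0.0256 -0.3625] [-0.005  -0.0004 -1.    ]
```

View pics/scene15.png

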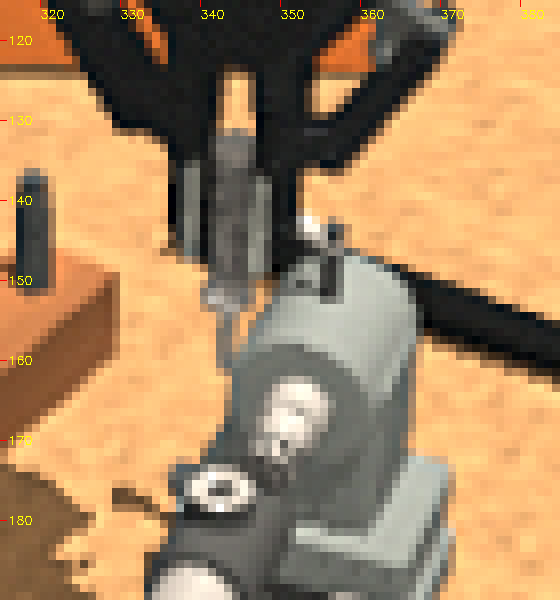

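View pics/top15.png

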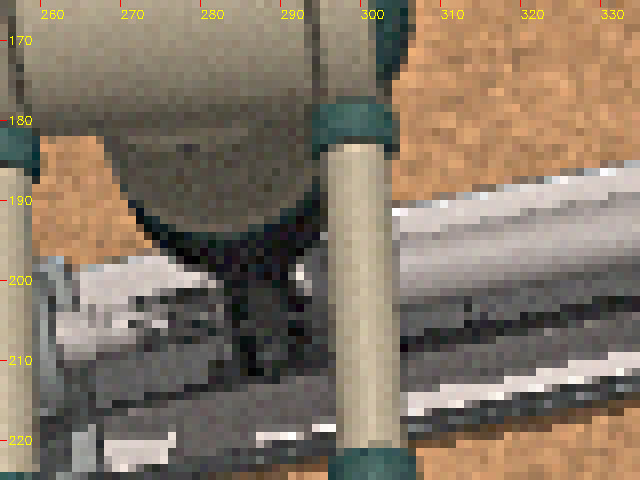

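```bash
python3 - <<'E'
from h import *
np.set_printoptions(precision=2,suppress=True)
st=manip.get_state(); P=st['position']; z=P[2]-.1896
s=cv2.imread("pics/scene15f.png"); g=cv2.cvtColor(s,cv2.COLOR_BGR2GRAY).astype(int)
for v in range(129,164): print(v,g[v,335:352])
A=[[P[0],P[1],zz] for zz in (.2866+.0046,z,z-.028,.155)]
print(proj("scene",A),P,z)
H=onz("scene",(342.0,175.55),.155); print(H)
print(proj("scene",[[H[0],H[1],zz] for zz in (z+.0595,z,z-.028,.155)]))
E
```

```text
129 [ 20  16  19  20  18  16  12  58 122 136 131 100   3  11  15  18  20]
130 [ 17  18  18  18  17  14  19  79 139 128 134 124   3  16  18  16  18]
131 [ 11  15  18  19  18  12  23  68 100  79  92 106   6  16  18  22  21]
132 [30 11 19 18 17 12 32 66 72 70 71 63  8 16 18 19 22]
133 [87  7 14 17 17 14 35 76 75 74 71 52 13 17 19 21 21]
134 [129  11  12  18  25  16  31  69  74  78  73  51  11  15  19  22  22]
135 [121  30  15  42  57  24  23  55  66  73  67  40  11  17  26  19  19]
136 [118  31  28  72  78  22  24  54  60  52  48  31  28  16  19  19  13]
137 [130  24  27  71  75  20  18  46  54  53  48  43  67  42  15  18  15]
138 [133   0  26  72  75  20  25  56  55  55  51  54  84  71  12  17  10]
139 [127   1  28  70  75  17  31  62  54  54  48  52  79  64  11  18   9]
140 [129   0  27  71  72   6  29  51  51  52  45  56  77  53  12  19   7]
141 [123   0  30  74  74   9  33  44  49  54  49  69  77  55  12  17   8]
142 [114   0  35  84  73  12  39  55  60  58  54  75  76  55  14  17  20]
143 [128  23  32  83  71   5  37  60  63  48  50  76  80  58  17  27  22]
144 [139  55  30  81  68
[... 929 characters left out ...]
 121 120 128 136 138 125  75  77 106 108  82  96 103 105 107 111]
158 [119 125 132 135 140 141 131  75  77 100  94  84  86  87  72  71  68]
159 [120 130 135 133 135 135 128  77  70  82  81  76  70  69  71  72  72]
160 [133 132 133 133 134 138 133  83  64  78  74  69  70  72  71  69  69]
161 [130 130 134 134 134 139 139 110  81  67  69  71  71  70  68  67  72]
162 [135 134 134 133 131 138 145 143 117  65  69  70  68  68  76  97 112]
163 [139 138 134 132 133 132 133 130 104  63  68  69  68  71 109 146 157]
[[344.1  132.5 ]
 [343.05 152.05]
 [342.58 160.83]
 [341.79 175.57]] [0.6  0.1  0.42] 0.2325368286763445
[0.6  0.1  0.16]
[[344.35 132.2 ]
 [343.28 152.04]
 [342.8  160.82]
 [342.   175.55]]
```

```bash
python3 - <<'E'
from h import *
R=toolR(-ez,ex); p,r=plan(np.array([.5960,.0958,.2256]),R,3); print(p)
E
```

```text
{"dp":[0.0138, 0.0003, 0.0001],"turn":[0.03, -0.0, 0.06],"grip":1},
{"dp":[0.0139, 0.0002, 0.0001],"turn":[0.03, -0.0, 0.06],"grip":1},
{"dp":[0.0138, 0.0003, 0.0001],"turn":[0.04, -0.0, 0.06],"grip":1},
[0.5960371  0.09584064 0.38063532]
```

Call:
arm_command --targets '[{"dp": [0.014, 0.0003, 0], "turn": [0.03, 0, 0.06], "grip": -1}, {"dp": [0.014, 0.0003, 0], "turn": [0.03, 0, 0.06], "grip": -1}, {"dp": [0.0135, 0.0003, 0], "turn": [0.03, 0, 0.06], "grip": -1}, {"dp": [0, 0, 0], "turn": [0, 0, 0], "grip": -1}, {"dp": [0, 0, 0], "turn": [0, 0, 0], "grip": -1}, {"dp": [0, 0, 0], "turn": [0, 0, 0], "grip": -1}]'

```text
clock: 18.2
position: [0.597, 0.0958, 0.3823]
ee_rot: [0.543, 0.455, 0.541, -0.453]
contact_force: [-0.2, 0.2, -1.4]
width: 0.0133
```

```bash
python3 - <<'E'
from h import *
np.set_printoptions(precision=4,suppress=True)
st=manip.get_state(); P=st['position']; x=rot(st['ee_rot']).as_matrix()[:,0]
print(P,st['contact_force'],x)
sh=P+.1896*x; print(sh,proj("scene",[sh-.0595*x,sh,sh+.028*x]))
n="scene";i=manip.get_image(n)[:,:,::-1]; cv2.imwrite(f"pics/{n}16f.png",i);crop(n,np.clip(i*1.6,0,255).astype(np.uint8),325,135,365,190,14,f"pics/{n}16.png")
E
```

```text
[0.597  0.0958 0.3823] [-0.1643  0.2356 -1.3643] [ 0.0035 -0.     -1.    ]
[0.5977 0.0958 0.1927] [[344.1012 145.9757]
 [343.1331 164.7704]
 [342.7027 173.0995]]
```

View pics/scene16.png

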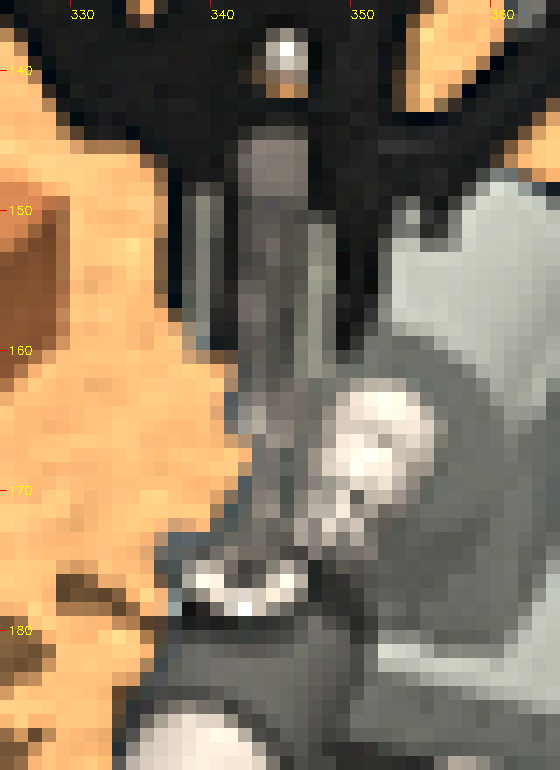

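```bash
python3 - <<'E'
from h import *
np.set_printoptions(precision=4,suppress=True,linewidth=150)
s=cv2.imread("pics/scene16f.png"); g=cv2.cvtColor(s,cv2.COLOR_BGR2GRAY).astype(int)
for v in range(158,181): print(v,g[v,335:352])
a=[]
for k in range(4):
    st=manip.get_state(); a.append(np.r_[st['position'],rot(st['ee_rot']).as_matrix()[:,0]]); manip.get_image("top")
print(np.array(a))
E
```

```text
158 [121 128 112  87  86  22  20  54  62  48  39  68  92  64  10  21  48]
159 [120 133 136  97  74  16  18  52  55  51  42  79  91  63  13  34  71]
160 [132 133 132 108  90  56  50  49  60  50  46  77  93  71  42  52  75]
161 [130 129 137 140 137 119  94  48  62  50  53  79  92  83  69  70  74]
162 [135 135 134 134 137 140  88  54  66  54  63  75  67  74  76  97 113]
163 [138 138 133 133 135 121  55  72  80  67  73  68  66  71 110 146 159]
164 [135 133 131 130 132 111  59  86 102  71  72  68  65  88 128 143 150]
165 [132 129 126 126 132 122  71  97 108  82  81  69  70  99 129 130 126]
166 [126 127 128 125 128 123 106  94  72  93  85  67  73  97 148 154 137]
167 [129 127 132 135 132 131 138 124  69  72  54  68  93 129 151 161 167]
168 [127 122 127 130 133 137 137  97  70  70  62  65  92 133 144 164 154]
169 [129 130 130 125 124 128 113  55  73  68  49  66  82  95 111 138 130]
170 [142 143 133 129 127 110  72  55  78  81  49  77 105  97 139  58 116]
171 [140 139 137 138 138  83  50  60  83  91  56  84 113 113 149  89  98]
172 [135 128 107 113 125  59  53  62  72  64  69 105  84 138 108 124  65]
173 [121  95  59  61  57  55  65  64  70  58  56 101  84 110  75 105  72]
174 [111  67  59  60  50  68  85  68  69  62  46  40  77  55  69  71  76]
175 [119  49  51  84 116 105  69  41  50  80 109  74  22  40  55  51  56]
176 [130  58  45 107 161 155  59  46  65 125 164 112  22  29  31  45  52]
177 [145 121  76  60  93 143 131 136 127 151 134  73  24  30  30  36  55]
178 [125 123 102  11  24  69 128 168 126  89  64  40  44  33  30  31  49]
179 [43 42 33 19 22 19 22 34 30 32 38 54 71 50 40 26 37]
180 [84 46 44 41 44 40 39 39 40 43 47 59 69 67 58 32 43]
[[ 0.5971  0.0957  0.3824  0.0037 -0.     -1.    ]
 [ 0.5971  0.0956  0.3823  0.0036 -0.     -1.    ]
 [ 0.5971  0.0956  0.3822  0.0034 -0.     -1.    ]
 [ 0.5971  0.0955  0.382   0.0031 -0.0001 -1.    ]]
```

```bash
python3 - <<'E'
from h import *
np.set_printoptions(linewidth=150)
a=cv2.imread("pics/scene16f.png").astype(int).sum(2)//3
for f in("9","15"):
    b=cv2.imread(f"pics/scene{f}f.png").astype(int).sum(2)//3
    print(f)
    for v in range(163,181): print(v,(a-b)[v,336:352])
E
```

```text
9
163 [ -6  -6  -4  -4 -16 -74 -56 -23  -1   1  -4  -4  -4  -4  -6  -8]
164 [ -6  -6  -4  -5 -26 -75 -44   5   3   1  -2  -6  -5  -5  -7  -8]
165 [ -6  -5  -4  -4 -10 -57 -29  26  12  10  -1  -6  -4  -6  -6  -8]
166 [ -5  -6  -6  -5  -6 -25 -33  -5  28  13  -5  -4  -5  -8  -8  -6]
167 [ -7  -6  -4  -4  -5  -5  -4  11  14 -16  -5  -4  -6  -7  -7  -7]
168 [-7 -5 -6 -5 -6 -7 -2 23 12 -5 -3 -3 -6 -7 -7 -7]
169 [-6 -6 -5 -5 -6 -7  1 22 12 -6 -4 -5 -4 -5 -6 -6]
170 [-5 -7 -6 -5 -4 -5 -1 25 24 -4 -4 -5 -5 -6 -3 -5]
171 [-6 -5 -5 -6 -3 -4  2 30 34 -5 -3 -6 -5 -6 -5 -5]
172 [ -5  -5  -4  -4   1   3  10  26   7 -11  -6  -2  -6  -4  -7  -4]
173 [ -5  -1   0  -1 -28 -56 -44 -33 -36 -38 -12  -2  -5  -1  -1  -2]
174 [  -3   -2   -8  -47  -79 -105  -88  -81  -89  -75  -38  -12  -27  -24   -4   -1]
175 [ -2   0 -15 -47 -58 -64 -43 -27 -63 -52 -39 -41 -42 -61 -24  -1]
176 [ -1  -1  -2  -2  -1  -9  -1   5   4  -1 -11 -45 -39 -38 -30  -2]
177 [ -6  -2  -7  -3  -3  -8  -8  -3  -5  -5 -12 -44 -40 -38 -21  -3]
178 [ -5  -5 -10  -2  -3  -5  -8  -6  -3   0  -5 -29 -38 -37 -30 -10]
179 [ -3  -5  -2  -2  -3  
[... 596 characters left out ...]
1  2 27 26 -3 -3 -4 -3 -2  0  1]
171 [ 1  2  0  1  1 -1  4 31 35  2 10  2 20  0  3 -4]
172 [ 0  0  1  2  5  5 11 27 15 26 56 44 71 18 16 -2]
173 [  1   1   4   2 -23 -51 -38 -27 -16  12  53  38  55  29  48   4]
174 [ -1   0  -5 -43 -72 -96 -83 -75 -73 -53  -7  37   9   8  25   2]
175 [  0   2 -11 -40 -50 -59 -40 -23 -59 -47 -25 -16   1   3   6  -3]
176 [  1   3   3   6   6  -5   2   7   9   5  -9 -41 -14 -14  -6  -2]
177 [  0   1  -2   0   2  -1  -1   1   1   2  -9 -43 -38 -38 -19  -1]
178 [  0  -1  -8   0   0   1   0  -1   2   2  -3 -25 -35 -35 -28 -10]
179 [  0  -3   0   0  -1  -1   0   1   0   1   3   1 -16 -21 -31 -15]
180 [  0   1   0   1   0  -1   1   0   0  -1   2   1   3  -1 -21 -11]
```

Call:
arm_command --targets '[{"dp": [-0.03, 0, 0], "turn": [0, 0, 0], "grip": -1}, {"dp": [0, 0, 0], "turn": [8, 0, 0], "grip": -1}, {"dp": [0, 0, 0], "turn": [8, 0, 0], "grip": -1}, {"dp": [0, 0, 0], "turn": [8, 0, 0], "grip": -1}, {"dp": [0, 0, 0], "turn": [8, 0, 0], "grip": -1}, {"dp": [0, 0, 0], "turn": [8, 0, 0], "grip": -1}, {"dp": [0, 0, 0], "turn": [8, 0, 0], "grip": -1}]'

```text
clock: 19.15
position: [0.597, 0.0954, 0.4115]
ee_rot: [0.309, 0.637, 0.308, -0.636]
contact_force: [-0.7, -0.7, 0.1]
width: 0.0132
```

Call:
arm_command --targets '[{"dp": [0, 0, 0], "turn": [8, 0, 0], "grip": -1}, {"dp": [0, 0, 0], "turn": [8, 0, 0], "grip": -1}, {"dp": [0, 0, 0], "turn": [8, 0, 0], "grip": -1}, {"dp": [0, 0, 0], "turn": [8, 0, 0], "grip": -1}, {"dp": [0, 0, 0], "turn": [8, 0, 0], "grip": -1}, {"dp": [0, 0, 0], "turn": [2, 0, 0], "grip": -1}, {"dp": [0, 0, 0], "turn": [0, 0, 0], "grip": -1}, {"dp": [0, 0, 0], "turn": [0, 0, 0], "grip": -1}]'

```text
clock: 19.95
position: [0.597, 0.0954, 0.4114]
ee_rot: [0.062, 0.705, 0.062, -0.704]
contact_force: [0.3, -0.1, 0.2]
width: 0.013
```

Call:
arm_command --targets '[{"dp": [0, 0, 0], "turn": [0, 0, 0], "grip": -1}, {"dp": [0, 0, 0], "turn": [0, 0, 0], "grip": -1}, {"dp": [0, 0, 0], "turn": [0, 0, 0], "grip": -1}]'

```text
clock: 20.25
position: [0.5969, 0.0955, 0.4113]
ee_rot: [0.062, 0.705, 0.062, -0.704]
contact_force: [-0.0, 0.2, -0.9]
width: 0.013
```

```bash
python3 - <<'E'
from h import *
np.set_printoptions(precision=4,suppress=True,linewidth=150)
st=manip.get_state(); P=st['position']; M=rot(st['ee_rot']).as_matrix();x=M[:,0]
print(P,M,st['qpos'])
sh=P+.1896*x; print(sh,proj("scene",[sh-.0595*x,sh,sh+.028*x]))
n="scene";i=manip.get_image(n)[:,:,::-1]; cv2.imwrite(f"pics/{n}17f.png",i);crop(n,np.clip(i*1.6,0,255).astype(np.uint8),325,125,365,180,14,f"pics/{n}17.png")
g=cv2.cvtColor(i.copy(),cv2.COLOR_BGR2GRAY).astype(int)
for v in range(133,172): print(v,g[v,335:352])
E
```

```text
[0.5969 0.0955 0.4113] [[ 0.0018  0.1748 -0.9846]
 [-0.0001 -0.9846 -0.1748]
 [-1.      0.0004 -0.0018]] [ 0.0436  0.3166  1.4293 -0.0002  1.3939  1.4387]
[0.5973 0.0955 0.2217] [[344.4753 136.2634]
 [343.4412 155.825 ]
 [342.9819 164.4847]]
133 [14 26 32 32 32 17 17 20 17 19 22 19 23 23 21 12 18]
134 [12 25 33 35 31 22 13 16 17 18 21 28 21 18 14  4 36]
135 [ 8 18 27 30 32 21 16 14 18 22 24 34 19 13 22 31 88]
136 [  6  12  16  18  16  20  16  15  20  21  19  22  21  17  40  78 121]
137 [  1  12  16  16  14  15  16  16  17  21  22  19  20  17  29  79 130]
138 [ 23  10  15  17  18  17  18  18  16  19  22  22  22  17  15  80 144]
139 [ 73   4  13  17  19  22  24  16  16  20  19  22  24  30  14  75 137]
140 [105   2  12  19  18  20  20  18  18  15  23  25  17  12  18  81 141]
141 [125  24  11  15  18  17  16  17  16  14  22  32  34  19  29 110 170]
142 [115  54   9  20  27  19  16  17  14  15  21  48  69  43  31  97 146]
143 [128  37   4  26  51  31  16  17  18  16  27  63  77  42  24  67  93]
144 [139  53   2  18  45  30  14  16  18  14  32  70  80  42  24  47  27]
145 [114  39  26  28 
[... 1259 characters left out ...]
8  80  68  69  70  69  74  97 113]
163 [137 137 134 132 132 133 131 112  75  89  67  69  66  71 109 146 157]
164 [135 132 129 129 131 133 137 130  77  67  68  67  68  86 129 143 149]
165 [131 128 125 124 128 126 129 128  80  64  67  66  70  99 128 129 126]
166 [125 126 127 126 125 122 127 125  76  61  67  67  74  96 147 154 135]
167 [129 127 131 134 132 130 136 121  53  54  68  69  93 127 150 160 166]
168 [125 122 126 130 131 137 136  94  44  54  63  65  90 132 144 163 153]
169 [128 129 130 125 123 128 114  52  47  51  52  66  81  94 111 137 130]
170 [140 142 132 127 126 109  73  53  49  53  52  76 105  97 138  57 114]
171 [139 139 136 137 137  81  51  55  50  54  58  84 113 113 147  89  98]
```

View pics/scene17.png

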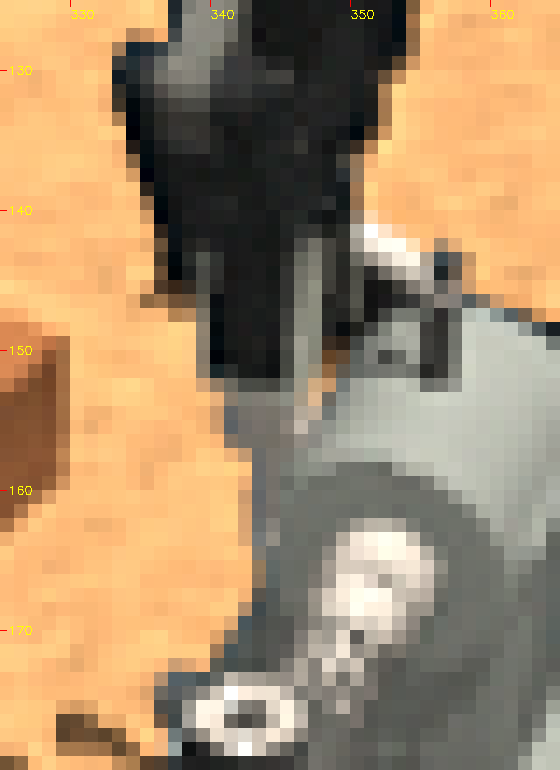

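```bash
python3 - <<'E'
from h import *
R=toolR(-ez,-ey); p,r=plan(np.array([.5961,.0937,.2226]),R,2); print(p)
E
```

```text
{"dp":[0.0169, 0.0008, 0.0006],"turn":[-0.02, -0.05, -0.01],"grip":1},
{"dp":[0.0168, 0.0008, 0.0006],"turn":[-0.02, -0.05, -0.02],"grip":1},
[0.59606784 0.09367393 0.3776072 ]
```

Call:
arm_command --targets '[{"dp": [0.017, 0.0008, 0.0006], "turn": [0, -0.05, 0], "grip": -1}, {"dp": [0.017, 0.0008, 0.0006], "turn": [0, -0.05, 0], "grip": -1}, {"dp": [0, 0, 0], "turn": [0, 0, 0], "grip": -1}, {"dp": [0, 0, 0], "turn": [0, 0, 0], "grip": -1}, {"dp": [0, 0, 0], "turn": [0, 0, 0], "grip": -1}, {"dp": [0, 0, 0], "turn": [0, 0, 0], "grip": -1}]'

```text
clock: 20.9
position: [0.5964, 0.0937, 0.3784]
ee_rot: [0.062, 0.705, 0.062, -0.704]
contact_force: [0.1, -0.4, -0.3]
width: 0.0135
```

```bash
cat > look.py <<'E'
from h import *
import sys
np.set_printoptions(precision=4,suppress=True,linewidth=150)
st=manip.get_state(); P=st['position']; M=rot(st['ee_rot']).as_matrix();x=M[:,0]
sh=P+.1896*x; print(st['clock'],'w',st['width'],'P',P,'x',x,'F',st['contact_force'],'M',st['moment']); print('shoulder',sh,'tip',sh+.028*x,proj("scene",[sh-.0595*x,sh,sh+.028*x]))
k=sys.argv[1]
n="scene";i=manip.get_image(n)[:,:,::-1]; cv2.imwrite(f"pics/{n}{k}f.png",i);crop(n,np.clip(i*1.6,0,255).astype(np.uint8),325,140,365,190,14,f"pics/{n}{k}.png")
E
python3 look.py 18
```

```text
20.9 w 0.013509652626216196 P [0.5964 0.0937 0.3784] x [ 0.0021 -0.0003 -1.    ] F [ 0.0694 -0.3575 -0.3253] M [-0.0189  0.0149 -0.0393]
shoulder [0.5968 0.0937 0.1888] tip [0.5969 0.0937 0.1608] [[343.3781 147.5687]
 [342.4111 166.2633]
 [341.9812 174.5484]]
```

View pics/scene18.png

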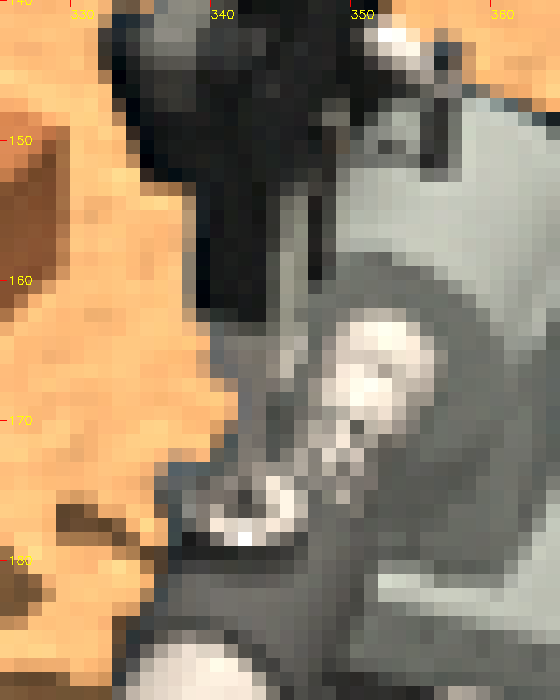

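Call:
arm_command --targets '[{"dp": [0.0015, 0, 0.0005], "turn": [0, -0.1, 0], "grip": -1}, {"dp": [0.0015, 0, 0], "turn": [0, 0, 0], "grip": -1}, {"dp": [0.0015, 0, 0], "turn": [0, 0, 0], "grip": -1}, {"dp": [0.0015, 0, 0], "turn": [0, 0, 0], "grip": -1}, {"dp": [0.001, 0, 0], "turn": [0, 0, 0], "grip": -1}, {"dp": [0.001, 0, 0], "turn": [0, 0, 0], "grip": -1}, {"dp": [0.001, 0, 0], "turn": [0, 0, 0], "grip": -1}]'

```text
clock: 21.65
position: [0.5957, 0.0936, 0.3683]
ee_rot: [-0.062, -0.704, -0.062, 0.705]
contact_force: [-0.1, 0.6, 0.6]
width: 0.0131
```

```bash
python3 look.py 19
```

```text
21.65 w 0.01314006185592478 P [0.5957 0.0936 0.3683] x [-0.0012 -0.0005 -1.    ] F [-0.1244  0.6     0.6091] M [ 0.0624 -0.0559 -0.0061]
shoulder [0.5954 0.0936 0.1787] tip [0.5954 0.0935 0.1507] [[342.7843 150.7245]
 [341.7806 169.1379]
 [341.3343 177.3005]]
```

View pics/scene19.png

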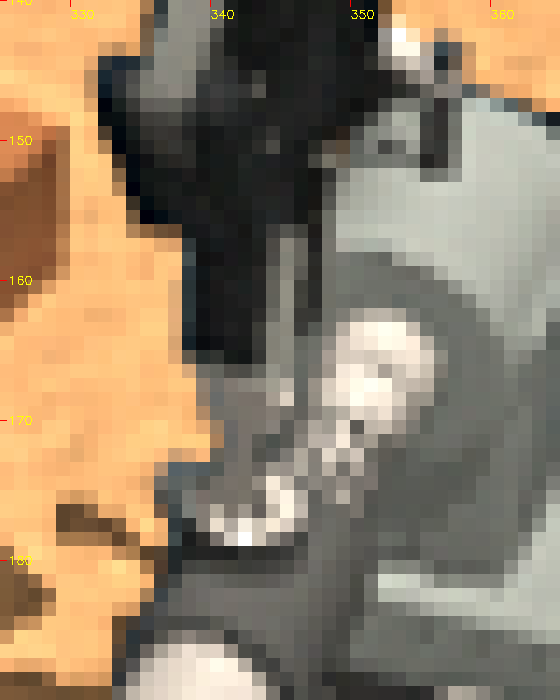

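Call:
arm_command --targets '[{"dp": [0.001, 0, -0.0004], "turn": [0, 0, 0], "grip": -1}, {"dp": [0.001, 0, 0], "turn": [0, 0, 0], "grip": -1}, {"dp": [0.001, 0, 0], "turn": [0, 0, 0], "grip": -1}, {"dp": [0.001, 0, 0], "turn": [0, 0, 0], "grip": -1}]'

```text
clock: 22.1
position: [0.5961, 0.0938, 0.3644]
ee_rot: [-0.062, -0.704, -0.062, 0.705]
contact_force: [1.0, 0.4, 0.6]
width: 0.0135
```

```bash
python3 look.py 20
```

```text
22.1 w 0.013458148563612415 P [0.5961 0.0938 0.3644] x [-0.0008 -0.0002 -1.    ] F [0.9804 0.3884 0.5542] M [ 0.2212 -0.2095 -0.0274]
shoulder [0.596  0.0938 0.1748] tip [0.596  0.0938 0.1468] [[342.939  152.0031]
 [341.9429 170.3184]
 [341.4999 178.4386]]
```

Call:
arm_command --targets '[{"dp": [0, -0.0005, -0.0005], "turn": [0, 0, 0], "grip": -1}, {"dp": [0.001, 0, 0], "turn": [0, 0, 0], "grip": -1}, {"dp": [0.001, 0, 0], "turn": [0, 0, 0], "grip": -1}, {"dp": [0.001, 0, 0], "turn": [0, 0, 0], "grip": -1}]'

```text
clock: 22.55
position: [0.5963, 0.0942, 0.3612]
ee_rot: [-0.062, -0.704, -0.062, 0.705]
contact_force: [-0.3, -0.5, 0.1]
width: 0.0136
```

```bash
python3 look.py 21
```

```text
22.55 w 0.013564870085420904 P [0.5963 0.0942 0.3612] x [-0.0016 -0.0008 -1.    ] F [-0.331  -0.5178  0.0877] M [ 0.1107 -0.1083 -0.0364]
shoulder [0.596  0.094  0.1716] tip [0.596  0.094  0.1436] [[342.9641 152.9808]
 [341.9458 171.2154]
 [341.4931 179.3009]]
```

Call:
arm_command --targets '[{"dp": [0.0015, -0.0003, -0.0003], "turn": [0, 0, 0], "grip": -1}, {"dp": [0.0015, 0, 0], "turn": [0, 0, 0], "grip": -1}, {"dp": [0.0015, 0, 0], "turn": [0, 0, 0], "grip": -1}, {"dp": [0.0015, 0, 0], "turn": [0, 0, 0], "grip": -1}]'

```text
clock: 23.0
position: [0.5966, 0.0945, 0.3551]
ee_rot: [-0.062, -0.704, -0.062, 0.705]
contact_force: [1.5, 1.0, 0.4]
width: 0.013
```

```bash
python3 look.py 22
```

```text
23.0 w 0.013011349964224692 P [0.5966 0.0945 0.3551] x [-0.0018 -0.0009 -1.    ] F [1.5492 1.0369 0.4355] M [-0.0615  0.0072  0.0105]
shoulder [0.5962 0.0944 0.1655] tip [0.5962 0.0943 0.1375] [[342.9889 154.8797]
 [341.9704 172.9621]
 [341.5175 180.9818]]
```

View pics/scene22.png

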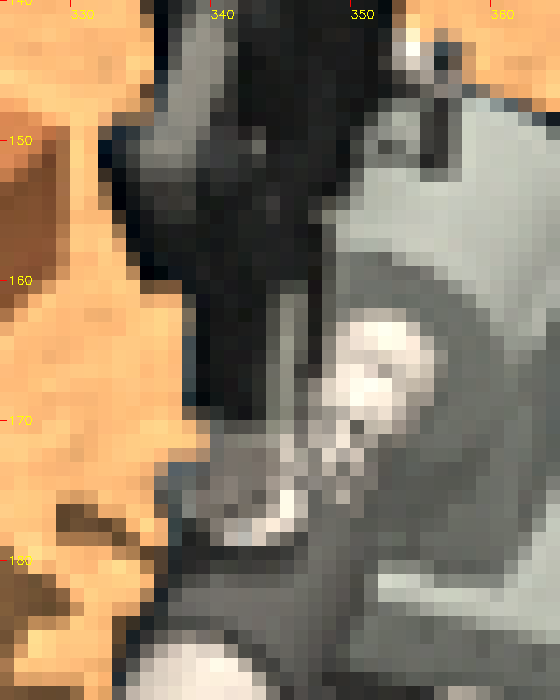

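The pin is well inside the hole: the collar is at (342,171), just above the ring, and the forces are negligible. I'll go on down.

Call:
arm_command --targets '[{"dp": [0.0015, 0, 0], "turn": [0, 0, 0], "grip": -1}, {"dp": [0.0015, 0, 0], "turn": [0, 0, 0], "grip": -1}, {"dp": [0.0015, 0, 0], "turn": [0, 0, 0], "grip": -1}, {"dp": [0.0015, 0, 0], "turn": [0, 0, 0], "grip": -1}, {"dp": [0, 0, 0], "turn": [0, 0, 0], "grip": -1}]'

```text
clock: 23.55
position: [0.5966, 0.0946, 0.349]
ee_rot: [-0.062, -0.704, -0.062, 0.705]
contact_force: [0.1, 0.9, 0.1]
width: 0.0132
```

```bash
python3 look.py 23
```

```text
23.55 w 0.013238635333943205 P [0.5966 0.0946 0.349 ] x [-0.0017 -0.0007 -1.    ] F [0.1383 0.8949 0.0999] M [ 0.0567 -0.0616  0.0243]
shoulder [0.5963 0.0944 0.1594] tip [0.5962 0.0944 0.1314] [[342.9204 156.7743]
 [341.9118 174.7072]
 [341.4632 182.6622]]
```

Call:
arm_command --targets '[{"dp": [0.001, 0, 0], "turn": [0, 0, 0], "grip": -1}, {"dp": [0.001, 0, 0], "turn": [0, 0, 0], "grip": -1}, {"dp": [0.0007, 0, 0], "turn": [0, 0, 0], "grip": -1}, {"dp": [0, 0, 0], "turn": [0, 0, 0], "grip": -1}]'

```text
clock: 24.0
position: [0.5966, 0.0946, 0.3465]
ee_rot: [-0.062, -0.704, -0.062, 0.705]
contact_force: [0.1, -0.1, -1.1]
width: 0.0135
```

Call:
arm_command --targets '[{"dp": [0.0005, 0, 0], "turn": [0, 0, 0], "grip": -1}, {"dp": [0, 0, 0], "turn": [0, 0, 0], "grip": -1}]'

```text
clock: 24.2
position: [0.5966, 0.0945, 0.3461]
ee_rot: [-0.062, -0.704, -0.062, 0.705]
contact_force: [-0.1, -0.9, -0.4]
width: 0.0134
```

Call:
arm_command --targets '[{"dp": [0.0005, 0, 0], "turn": [0, 0, 0], "grip": -1}, {"dp": [0, 0, 0], "turn": [0, 0, 0], "grip": -1}]'

```text
clock: 24.4
position: [0.5966, 0.0946, 0.3456]
ee_rot: [-0.062, -0.704, -0.062, 0.705]
contact_force: [0.6, -0.5, -0.4]
width: 0.0131
```

```bash
python3 look.py 24
```

```text
24.4 w 0.013112226753675002 P [0.5966 0.0946 0.3456] x [-0.0015 -0.0007 -1.    ] F [ 0.5847 -0.5459 -0.3854] M [ 0.0574 -0.0523  0.0432]
shoulder [0.5963 0.0944 0.156 ] tip [0.5963 0.0944 0.128 ] [[342.8686 157.8711]
 [341.8676 175.7215]
 [341.4223 183.6409]]
```

View pics/scene24.png

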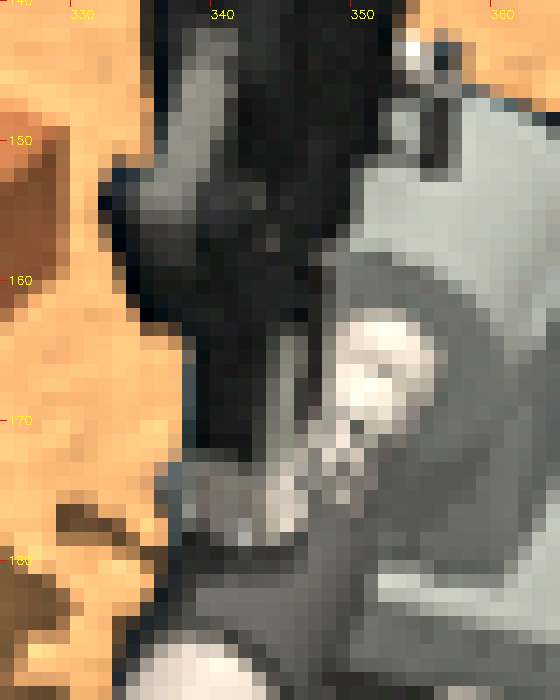

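Nearly down, about 1 mm left. I'll take half-millimetre steps.

Call:
arm_command --targets '[{"dp": [0.0005, 0, 0], "turn": [0, 0, 0], "grip": -1}, {"dp": [0, 0, 0], "turn": [0, 0, 0], "grip": -1}]'

```text
clock: 24.65
position: [0.5966, 0.0946, 0.3451]
ee_rot: [-0.062, -0.704, -0.062, 0.705]
contact_force: [-0.4, -0.5, -0.6]
width: 0.0136
```

Call:
arm_command --targets '[{"dp": [0.0005, 0, 0], "turn": [0, 0, 0], "grip": -1}, {"dp": [0, 0, 0], "turn": [0, 0, 0], "grip": -1}]'

```text
clock: 24.85
position: [0.5966, 0.0946, 0.3448]
ee_rot: [-0.062, -0.704, -0.062, 0.705]
contact_force: [0.5, 0.2, 1.1]
width: 0.0132
```

Call:
arm_command --targets '[{"dp": [0, 0, 0], "turn": [0, 0, 0], "grip": -0.5}, {"dp": [0, 0, 0], "turn": [0, 0, 0], "grip": -0.2}, {"dp": [0, 0, 0], "turn": [0, 0, 0], "grip": -0.2}, {"dp": [0, 0, 0], "turn": [0, 0, 0], "grip": -0.2}]'

```text
clock: 25.25
position: [0.5965, 0.0945, 0.3445]
ee_rot: [-0.062, -0.704, -0.062, 0.705]
contact_force: [0.4, 0.2, 0.1]
width: 0.0339
```

```bash
python3 look.py 25
```

```text
25.25 w 0.03391610187204816 P [0.5965 0.0945 0.3445] x [-0.0019 -0.0008 -1.    ] F [0.3716 0.2154 0.1481] M [-0.0335  0.0391  0.0728]
shoulder [0.5961 0.0944 0.1549] tip [0.5961 0.0944 0.1269] [[342.7919 158.1959]
 [341.7861 176.0169]
 [341.3386 183.9235]]
```

View pics/scene25.png

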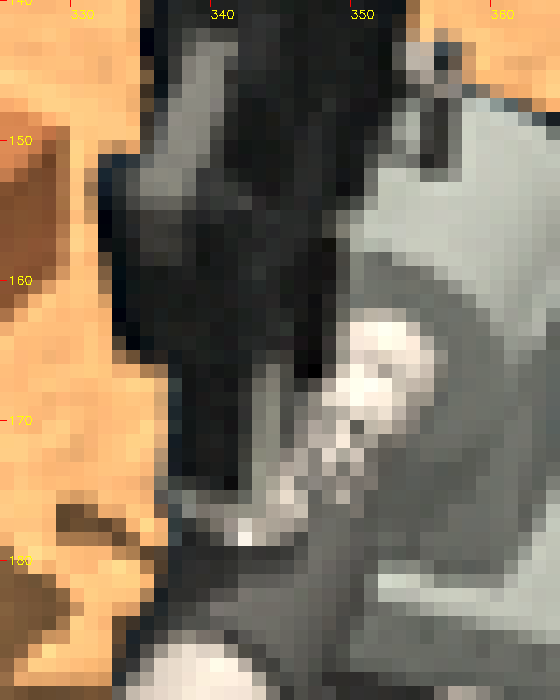

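Released. I'll lift straight off, with the jaws open, and then move away for a clear look.

Call:
arm_command --targets '[{"dp": [-0.01, 0, 0], "turn": [0, 0, 0], "grip": -0.2}, {"dp": [-0.02, 0, 0], "turn": [0, 0, 0], "grip": -0.2}, {"dp": [-0.03, 0, 0], "turn": [0, 0, 0], "grip": -0.2}, {"dp": [-0.04, 0, 0], "turn": [0, 0, 0], "grip": -0.2}, {"dp": [-0.02, 0, 0.04], "turn": [0, 0, 0], "grip": -0.2}, {"dp": [0, 0, 0.05], "turn": [0, 0, 0], "grip": -0.2}, {"dp": [0, 0.02, 0.05], "turn": [0, 0, 0], "grip": -0.2}, {"dp": [0, 0.04, 0.04], "turn": [0, 0, 0], "grip": -0.2}]'

```text
clock: 26.1
position: [0.4341, 0.0123, 0.4661]
ee_rot: [-0.063, -0.704, -0.063, 0.704]
contact_force: [2.0, -1.5, -0.2]
width: 0.034
```

Call:
arm_command --targets '[{"dp": [0, 0.05, 0], "turn": [0, 0, 0], "grip": -0.2}, {"dp": [0, 0.05, 0], "turn": [0, 0, 0], "grip": -0.2}, {"dp": [0, 0.05, 0], "turn": [0, 0, 0], "grip": -0.2}, {"dp": [0, 0, 0], "turn": [0, 0, 0], "grip": -0.2}, {"dp": [0, 0, 0], "turn": [0, 0, 0], "grip": -0.2}]'

```text
clock: 26.6
position: [0.4631, -0.1372, 0.4653]
ee_rot: [-0.061, -0.704, -0.061, 0.705]
contact_force: [-0.1, -0.3, 0.2]
width: 0.0341
```

```bash
python3 look.py 26; python3 - <<'E'
from h import *
i=manip.get_image("top")[:,:,::-1]; cv2.imwrite("pics/top26f.png",i); crop("top",np.clip(i*1.5,0,255).astype(np.uint8),255,175,335,235,8,"pics/top26.png")
E
```

```text
26.6 w 0.03412379707886901 P [ 0.4631 -0.1372  0.4653] x [-0.0015 -0.0001 -1.    ] F [-0.1122 -0.3357  0.2056] M [0.0855 0.0147 0.0146]
shoulder [ 0.4629 -0.1372  0.2757] tip [ 0.4628 -0.1372  0.2477] [[239.5585 147.741 ]
 [243.3179 169.8517]
 [244.9708 179.5399]]
```

View pics/scene26.png

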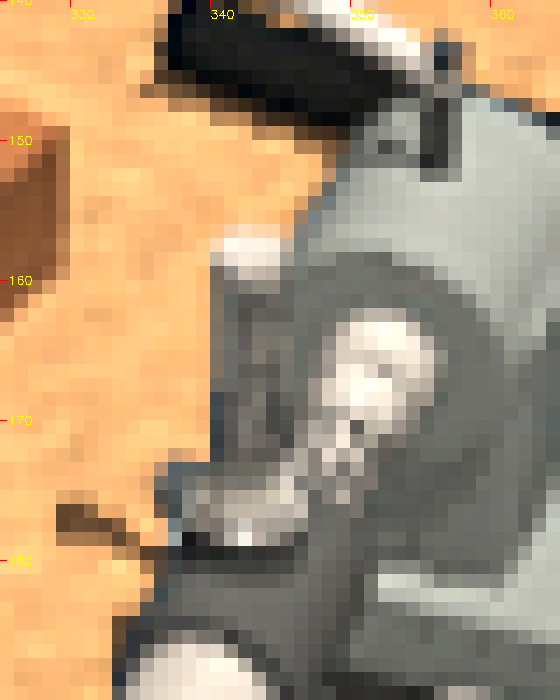

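View pics/top26.png

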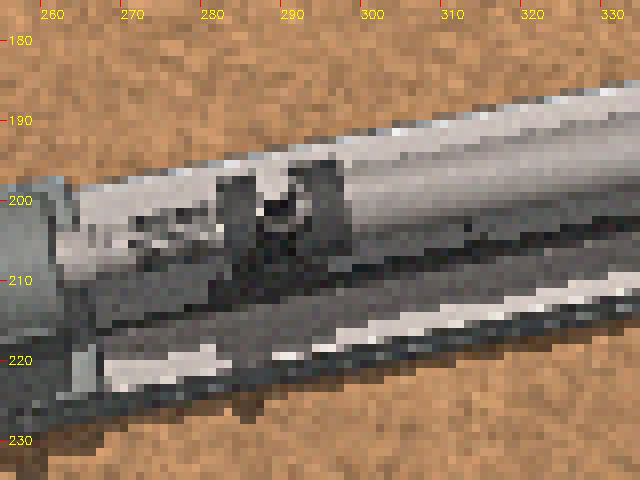

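View pics/scene26f.png

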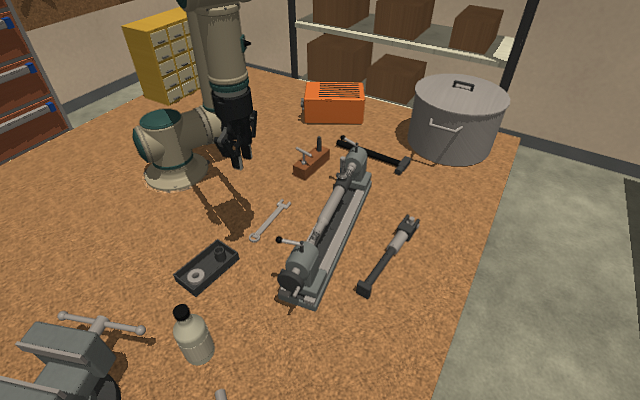

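```bash
python3 - <<'E'
from h import *
np.set_printoptions(precision=2,suppress=True,linewidth=150)
t=cv2.imread("pics/top26f.png");g=cv2.cvtColor(t,cv2.COLOR_BGR2GRAY).astype(int); print(g[193:207,283:296])
H=onz("top",(289.7,200.3),.155)
for ex_t in(-8,-4,0,4,8):
    a=np.radians(ex_t); d=np.sin(a)*ex+np.cos(a)*ez; Q=HUB-.002*ey
    print(ex_t,"top: hole",proj("top",Q+.03*d)[0],"handle top",proj("top",Q+.0895*d)[0],"scene:",proj("scene",Q+.03*d)[0],proj("scene",Q+.0895*d)[0])
s=cv2.imread("pics/scene26f.png");g=cv2.cvtColor(s,cv2.COLOR_BGR2GRAY).astype(int); print(g[155:181,336:350])
E
```

```text
[[ 94  91  91  94  92  70  67  72 107 124 122 141 136]
 [ 72  80  81 107 108 123 143 132 129 129 131 133 133]
 [150 149 129 130 129 127 129 131  90  74  78  50  32]
 [133 129 125  94 134 125 126 107  28  34  40  47  47]
 [ 80  42  32  36 138 129 129 133  87  56  42  51  51]
 [ 46  45  42  46 136 137 130 136  52 100  46  55  61]
 [ 48  52  48  48  85 139 138  84  24  68  72  56  55]
 [ 49  53  58  52  90  19  23  11  31 118  98  54  63]
 [ 51  56  57  58 150  14  19  26  33  96  79  57  52]
 [ 53  61  53  55  37  55  42  42  62  79  26  50  48]
 [ 44  49  46  57  20  57  69  72  49  36  25  50  45]
 [ 43  51  52  45  28  18  24  32  13  35  46  44  47]
 [ 36  43  44  50  21  29  32  20  26  46  42  37  42]
 [ 43  37  39  27  33  23  29  21  11  41  38  30  30]]
-8 top: hole [289.95 201.25] handle top [289.24 200.47] scene: [340.51 175.97] [338.41 157.68]
-4 top: hole [289.83 200.61] handle top [288.85 198.46] scene: [341.24 176.07] [340.67 157.96]
0 top: hole [289.7  199.97] handle top [288.46 196.47] scene: [341.97 176.22] [342.93 158.38]
4 top: hole [289.58 199.34] handle top [288.0
[... 977 characters left out ...]
1 128 121  46  56  71  70  45  53  66  83  95 111]
 [143 135 132 123  41  55  74  62  45  51  78 105  98 140]
 [141 138 140 138  37  53  71  66  61  45  85 114 113 150]
 [128 107 114 126  42  54  62  55  56  78 106  82 138 108]
 [ 96  59  62  60  55  63  65  67  77 113 108  82 111  72]
 [ 68  60  69  78  67  74  73  77 101 134  77  84  78  90]
 [ 48  52  84 101  81 102 106 110 125 139 113  61  80 112]
 [ 59  46  88  76  91 114 116 117 116 112 122  64  66  68]
 [123  76  65  79  74 100 125 105 101 101  86  66  67  66]
 [124 102  14  32  67 111 153 111  91  66  45  69  69  65]
 [ 42  32  20  24  22  27  35  31  34  38  54  71  68  62]
 [ 47  43  39  44  41  40  40  39  44  47  60  68  63  59]]
```

```bash
python3 -c "
from rig import manip
manip.sign_off(); print(manip.get_state()['clock'])"
```

```text
the job is handed in; nothing more can be done
the job is handed in; nothing more can be done
```

I turned the shaft in two grasps, about 91° and then 54°, until the hole in the boss pointed up. I then took the gauge from the middle hole of the stand, put its pin into the hole in small steps and let it go. The job was handed in at about 27 s.

- **Hole angle:** before insertion the ring on the boss lay within about 1° of straight up in both views, though calibration error allows about 3° either way.
- **Insertion force:** the wrist force stayed below about 2 N throughout, far under the 25 N limit.
- **Gauge seated:** in the last scene picture the collar sits down on the boss. Both views put the handle within about 1–2.5° of vertical, leaning slightly towards the robot, against a limit of 7°.
- **Other things on the bench:** in the last scene picture they look undisturbed, but I did not measure their positions.
- **Disagreement:** the two cameras differed by about 3 mm in where the hole lies along the shaft. I settled it by turning the gauge 90° above the hole and comparing it with the arm's position, and the pin then went in cleanly.

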